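Load a leak-test stand with flanged brass adapters

ROBOT

A 7-joint arm with a two-finger parallel gripper is mounted at the origin on the work surface. World frame = base frame: x ahead of the robot, y to its left, z up, the work surface at z = 0. Lengths are in m, angles in rad, forces in N, time in s.
With the tool pointing down it reaches from about 0.425 to 0.875 m from the base axis. Payload 9.9 kg.
Tool frame: the origin (TCP) lies between the finger pads; the fingertips stand env.tcp_to_tips ahead of it and the grasp point (between the pads) lies 3 mm ahead of it (env.tcp_to_tips is the distance from the TCP to the fingertips, in m); z points along the fingers, y is the line along which they close (so a half turn about z gives the same grasp; the last joint's range is limited). The gripper opens to 85 mm and grips with 20 to 120 N. Pads are 22 mm wide; open, the fingers measure 114 mm over their backs; the gripper's body (76 mm by 85 mm) begins 54 mm behind the grasp point. The pads swing forward as they close: fully open they stand 13 mm farther back than shut.
Start: joints at [-1.223, 0.576, 0.025, 1.437, -0.015, 1.129, -0.057], TCP at [0.282, 0.613, 0.253] pointing down, gripper open.
Joint ranges: [-2.76, 2.76], [-0.34, 2.15], [-1.52, 1.57], [0.19, 2.46], [-1.09, 4.23], [0.17, 1.99], [-2.82, 2.82]. Speed limits (rad/s): [2.22, 2.22, 3.01, 3.01, 3.14, 3.14, 3.14].

INTERFACE

Orientations are given as a unit quaternion [w, x, y, z].
In Python, from bench import env gives the robot as it stands.
- The arm moves only by the tool move_arm, never from a script. Its argument "increments" is a list of rows, each an object of numbers: "x", "y", "z": the shift along the tool's x, y, z in mm; "rx", "ry", "rz": the turn, a rotation vector about the tool's x, y, z in degrees; "hand": the opening, from -1 (shut) to 1 (fully open). A call has 1 to 12 rows; each row is the pose to reach, as a shift and turn from the pose commanded when the call began, along the tool's axes at that moment; what a row does not reach only later rows make up. A row lasts 1/10 s, in which the tool goes at most 50 mm and 8.59 degrees, less where a joint would pass 70% of its speed; a pose out of reach is approached as far as the arm can. A call with a gripper value outside its range is refused whole. The fingers move at their own pace and stop on an object; the grip force is fixed at half the most. Time passes only in rows, so rows that repeat a pose let the fingers close. It gives the time, the measured TCP pose, the force, the opening and the grip force at its end, in the units of the state.
- env.sense(): the state, without advancing time (a new reading comes with each control period).
- env.read_camera(name): name is "scene" or "side" or "wrist"; returns the picture (480x640x3 uint8, red, green, blue); there is no depth.
- env.calibration(name): a dict with "vfov" (degrees; the focal length in pixels is half the picture's height over the tangent of half this angle, whatever the lens; pixels are square), "cx", "cy" (the principal point, pixels), "rvec" (rotation vector, rad) and "tvec" (3), from world to camera coordinates, as OpenCV has them. Camera axes: x right, y down, z forward; pixel columns grow to the right and rows downward; lengths in m; the calibration is good to about 2 mm. A picture is of the moment at which its call begins: read the wrist's pose just before it. calibration takes no time and is no camera call; for the wrist camera it gives the pose at the moment of the call.
- env.sign_off(): hands the job in; it is judged then, once.
The state is a dict: "clock": time; "q": joint angles; "qd": joint speeds; "joint_torque": joint torques, N m; "ee_pos": TCP position; "tcp_rot": TCP orientation; "ft_force": force on the tool from outside, world axes, zero at the start; "torque": the same for the moment, N m; "grip_width": finger opening in m; "finger_force": force on a finger pad.
Only numpy, scipy, OpenCV 4.12 (cv2) and the standard library are available. Lean on these libraries where they do the work, as an engineer would, in place of code of your own. Each camera call takes 0.05 s, during which the arm holds its last target. There are 200 camera calls.

TASK

Fold the leak-test stand's guard fully down towards you, take the steel blanking plate off the port it sits on and lay it flat in the grey tray, and put every flanged brass adapter standing on the bench onto a port of its own, fully home over all four studs. Then swing the guard fully back up and, last of all, throw the stand's start lever over to the far side. Leave the spray bottle, the spanner and the cup alone.

Things in the scene. Friction and masses are not known exactly. Their poses are not given: they have to be found in the camera images.
- guard (a joint): angle of the guard, a clear panel 320 mm wide, hinged at the bottom along the stand's front edge, grip bar along its top. 0 = upright (shut, end stop), grows as it folds down to the robot, 1.4 = fully down (end stop, nearly level). Starts between 0 and 0.25. Stiff hinge (0.5 N m): stays where left; the bar moves with 4 to 6 N
- guard_bar (a point): middle of the guard's round grip bar: 14 mm diameter, 330 mm long, along the stand's y, 140 mm from the hinge axis. The window between the bar's centre line and the panel's edge is 52 mm tall, so that a finger can go down on either side of the bar in every position
- guard_hinge (a point): middle of the hinge axis, 30 mm above the bench, not moving. Axes are the stand's: x away from the robot, y along the hinge, z up. At guard angle q the bar's middle is at (-140 sin q, 0, 140 cos q) mm from here. The stand is a block 40 mm high, x = 0 to 125, y = -235 to 180 mm in these axes; the ports stand at x = 58, y = -118, 0, 118 mm
- start (a joint): start lever: starts near 0 (leaning to the robot, at most 0.1), 1.0 = thrown right over to the far side (end stop); stays where it is left, light friction
- start_tip (a point): centre of the 26 mm ball at the tip of the start lever, which stands on the right-hand (-y) end of the stand's top; the lever is 70 mm long, pivots 62 mm above the bench, leans 0.5 rad to the robot at 0 and swings in the stand's x-z plane; the tip travels away from the robot as the joint value grows
- port0: steel test port on the stand, one of three in a row, not moving: pad 82 (x) x 60 (y) x 12 mm, four upright studs of 8 mm diameter (last 6 mm tapered) at (x, y) = (+-31, +-20) mm, 24 mm tall above the pad's top. Origin: centre of the pad's underside, 40 mm above the bench, z up. An adapter fully home has its origin 12 mm above this one, x axes parallel (either way round)
- port1: steel test port on the stand, one of three in a row, not moving: pad 82 (x) x 60 (y) x 12 mm, four upright studs of 8 mm diameter (last 6 mm tapered) at (x, y) = (+-31, +-20) mm, 24 mm tall above the pad's top. Origin: centre of the pad's underside, 40 mm above the bench, z up. An adapter fully home has its origin 12 mm above this one, x axes parallel (either way round)
- port2: steel test port on the stand, one of three in a row, not moving: pad 82 (x) x 60 (y) x 12 mm, four upright studs of 8 mm diameter (last 6 mm tapered) at (x, y) = (+-31, +-20) mm, 24 mm tall above the pad's top. Origin: centre of the pad's underside, 40 mm above the bench, z up. An adapter fully home has its origin 12 mm above this one, x axes parallel (either way round)
- adapter0: brass adapter, 0.5 kg: plate 88 (x) x 66 (y) x 12 mm, hexagonal neck 30 mm across flats at z 12 to 42 mm (two flats face +x and -x), 20 mm round nipple on top to z 56. Four 11 mm square through-holes at (x, y) = (+-31, +-20) mm. Origin: centre of the underside, z up. Stands flat, neck up, on the bench to the left of the stand. May be absent (None from the start)
- adapter1: brass adapter, 0.5 kg: plate 88 (x) x 66 (y) x 12 mm, hexagonal neck 30 mm across flats at z 12 to 42 mm (two flats face +x and -x), 20 mm round nipple on top to z 56. Four 11 mm square through-holes at (x, y) = (+-31, +-20) mm. Origin: centre of the underside, z up. Stands flat, neck up, on the bench to the left of the stand, farther away. May be absent (None from the start)
- adapter2: brass adapter, 0.5 kg: plate 88 (x) x 66 (y) x 12 mm, hexagonal neck 30 mm across flats at z 12 to 42 mm (two flats face +x and -x), 20 mm round nipple on top to z 56. Four 11 mm square through-holes at (x, y) = (+-31, +-20) mm. Origin: centre of the underside, z up. Stands flat, neck up, on the bench to the right of the stand. May be absent (None from the start)
- blank: steel blanking plate, 0.4 kg: rectangular plate 88 x 66 x 10 mm with the same four holes as an adapter and one round dark knob, 28 mm diameter, from z = 10 to 44 mm, in the middle. Origin: centre of the underside, z up. Starts fully home on one of the ports
- tray_in (a point): centre of the inner floor (5 mm above the bench) of the open grey tray on the bench to the right; inside 130 (its x) x 160 (its y) mm, walls 5 mm thick, rim 25 mm above this floor; fixed
- spray: spray bottle, 56 mm diameter, 140 mm tall, beyond the stand; leave alone. Origin: centre of the underside
- spanner: spanner 170 mm long lying flat on the bench beyond the stand; leave alone. Origin: under its middle
- cup: grey cup, 70 mm diameter, 70 mm tall, beyond the stand; leave alone. Origin: centre of the underside
Mind the look-alikes: they are no part of the job. Leave any blue or orange look-alike of the adapter1 alone.

How it is judged:
By the outcome, as a careful person would: the job done as asked, in the order asked, and still so for the second after the job is handed in, with the robot touching nothing.
Of adapter0, adapter1, adapter2 only 2 to 3 are there at a start; the rules pass over those that are not, and their reading is None.
At some moment in a run one of adapter0, adapter1, adapter2 may be knocked a few centimetres aside while the robot is not near it.
Once in a run the grip may slacken for a moment while it holds something.
It also fails if it takes over 210 s, if anything falls off the work surface, if the arm or the gripper's body presses on something with over 40 N, if the wrist force passes 120 N, or if a joint passes its speed limit or range.

## Working session

There is one attempt and no reset: what is moved stays moved. The work goes in short steps, Python scripts to look and compute and a tool call to move; the robot and the scene stay as the last step left them, time stands still between calls to the robot, and variables do not carry over. Pictures are saved under pics/ and viewed, at most 14 in all, crops included, and the job is handed in when it is done.

Besides the shell and the picture viewer there is one more tool, called after "Request:" by a JSON object that holds its "method" and its "body", one argument or row to a line. move_arm: Moves the arm, as the interface text tells. Its arguments: {"type":"object","properties":{"increments":{"type":"array"}},"required":["increments"]}

```bash
ls; mkdir -p pics
cat > h.py <<'E'
import numpy as np, cv2
from bench import env
from scipy.spatial.transform import Rotation as R
def cal(n):
    c=env.calibration(n); f=240/np.tan(np.radians(c["vfov"])/2)
    return np.array([[f,0,c["cx"]],[0,f,c["cy"]],[0,0,1]]),cv2.Rodrigues(np.array(c["rvec"],float))[0],np.array(c["tvec"],float),c
def ray(n,px,C=None):
    K,Rm,t,_=C or cal(n); px=np.atleast_2d(px).astype(float)
    d=(np.linalg.inv(K)@np.c_[px,np.ones(len(px))].T).T@Rm
    return -Rm.T@t,d
def onz(n,px,z,C=None):
    o,d=ray(n,px,C); return o+d*((z-o[2])/d[:,2])[:,None]
def proj(n,P,C=None):
    K,Rm,t,_=C or cal(n); p=(np.atleast_2d(P)@Rm.T+t)@K.T; return p[:,:2]/p[:,2:]
def pic(n,name=None):
    C=cal(n); im=np.array(env.read_camera(n))
    if name: cv2.imwrite(f"pics/{name}.png",im[:,:,::-1])
    return im,C
E
python3 - <<'E'
from h import *
for n in("scene","side","wrist"):
    im,C=pic(n,n+"0"); print(n,C[3])
s=env.sense();print(env.tcp_to_tips,{k:np.round(v,3).tolist() for k,v in s.items()})
print(R.from_quat(np.roll(s["tcp_rot"],-1)).as_matrix().round(3))
E
```

```text
pics
scene {'vfov': 51.31427679928041, 'cx': 323.55829774608367, 'cy': 234.9866736098486, 'rvec': array([ 2.1300488 ,  0.81800069, -0.4131007 ]), 'tvec': array([-0.47474831, -0.13961019,  1.52228362])}
side {'vfov': 43.30200322525363, 'cx': 322.39111267518985, 'cy': 228.55936020294558, 'rvec': array([ 2.27875004, -0.01426618,  0.01812022]), 'tvec': array([-0.62562258,  0.11054341,  1.39232237])}
wrist {'vfov': 67.26081901796547, 'cx': 320.378163680964, 'cy': 244.70182254727382, 'rvec': array([-2.42303783, -1.55150922, -0.23426679]), 'tvec': array([-0.67308364, -0.03930677,  0.37980069])}
0.022 {'clock': 0.15, 'q': [-1.223, 0.576, 0.025, 1.438, -0.015, 1.129, -0.056], 'qd': [-0.001, -0.001, 0.002, -0.002, 0.001, -0.0, 0.0], 'joint_torque': [0.004, -76.627, 2.253, -28.618, 0.016, 0.01, 0.0], 'ee_pos': [0.282, 0.613, 0.253], 'tcp_rot': [-0.0, 0.214, 0.977, -0.001], 'ft_force': [0.608, 1.062, 0.211], 'torque': [0.005, -0.049, -0.052], 'finger_force': 0.0, 'grip_width': 0.085}
[[-0.908  0.418 -0.   ]
 [ 0.418  0.908 -0.001]
 [-0.    -0.001 -1.   ]]
```

View pics/scene0.png

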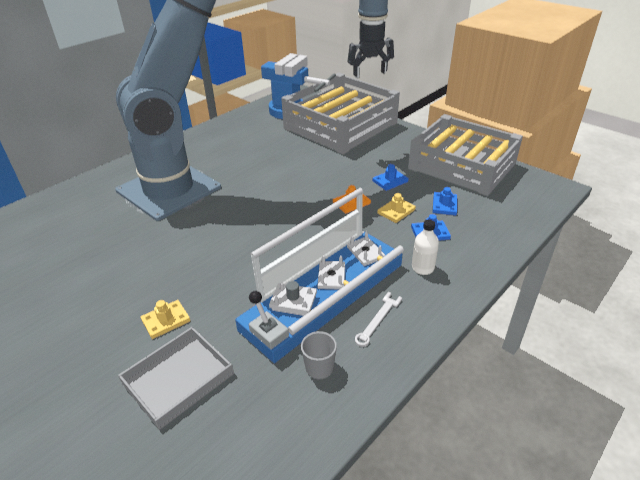

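View pics/side0.png

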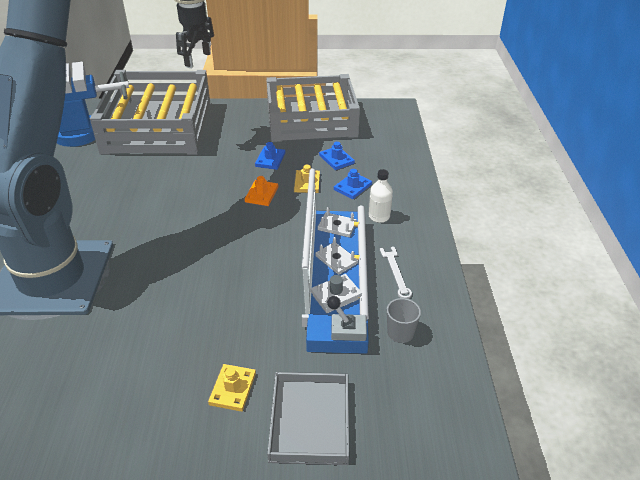

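View pics/wrist0.png

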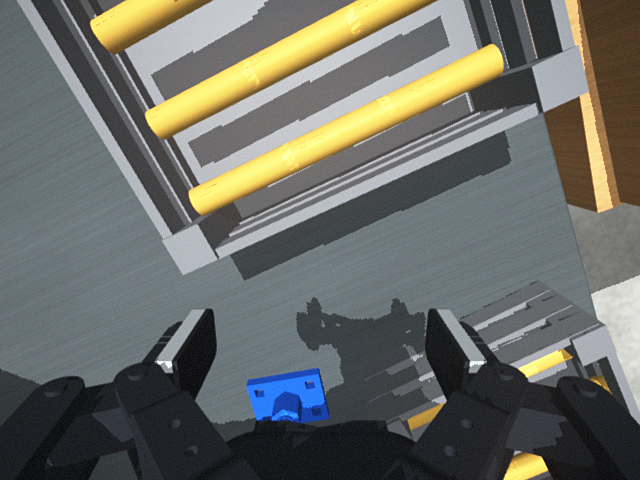

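Two yellow adapters are present: one left of the stand (scene ≈(397,208)) and one right (scene ≈(165,317)). The blank is on the right-hand port (scene ≈(293,295)), the lever ball is at scene (255,297), and the tray is at scene (175,377). The rest are blue and orange decoys. I'll triangulate rough positions next.

```bash
cat >> h.py <<'E'
def tri(views):
    A=np.zeros((3,3));b=np.zeros(3)
    for n,px,*C in views:
        o,d=ray(n,px,C[0] if C else None); d=d[0]/np.linalg.norm(d[0]); M=np.eye(3)-np.outer(d,d); A+=M;b+=M@o
    return np.linalg.solve(A,b)
def go(p,yaw=None):
    """delta in tool axes (mm,deg) to world TCP p, with tool-x heading yaw (deg)"""
    s=env.sense(); r=R.from_quat(np.roll(s["tcp_rot"],-1)); m=r.as_matrix()
    h=np.degrees(np.arctan2(m[1,0],m[0,0])); d=m.T@(np.array(p)-s["ee_pos"])*1000
    out=dict(d=d.round(1).tolist(),h=round(h,1),tcp=(np.array(s["ee_pos"])*1000).round(1).tolist(),t=s["clock"])
    if yaw is not None:
        y=(yaw-h+180)%360-180
        T=R.from_euler('z',yaw,degrees=True)*R.from_euler('x',180,degrees=True)
        out["rot"]=np.degrees((r.inv()*T).as_rotvec()).round(1).tolist(); out["yaw"]=round(y,1)
    print(out)
E
python3 - <<'E'
from h import *
P=dict(barR=((255,254),(305,323)),barL=((361,194),(312,172)),ball=((255,297),(334,302)),knobtop=((292,287),(337,283)),ad2neck=((162,302),(233,373)),ad0neck=((398,196),(307,168)),tubeR=((267,330),(362,347)),tubeL=((401,253),(362,210)))
for k,(a,b) in P.items(): print(k,(tri([("scene",a),("side",b)])*1000).round())
for nm,px in dict(tray=[(160,421),(232,370),(193,331),(121,378)]).items(): print(nm,(onz("scene",px,.03)*1000).round().tolist())
print((onz("side",[(268,462),(354,463),(349,374),(275,373)],.03)*1000).round().tolist())
# wrist camera in tool frame
K,Rm,t,_=cal("wrist"); s=env.sense(); m=R.from_quat(np.roll(s["tcp_rot"],-1)).as_matrix()
o=-Rm.T@t; print("cam in tool",m.T@(o-s["ee_pos"]), (m.T@Rm.T).round(3))
E
```

```text
barR [ 580. -173.  118.]
barL [603. 183. 160.]
ball [ 644. -198.  125.]
knobtop [ 653. -108.   88.]
ad2neck [ 451. -305.   54.]
ad0neck [589. 366.  49.]
tubeR [ 693. -229.   60.]
tubeL [729. 188.  40.]
tray [[670.0, -458.0, 30.0], [681.0, -303.0, 30.0], [544.0, -295.0, 30.0], [536.0, -457.0, 30.0]]
[[526.0, -475.0, 30.0], [671.0, -479.0, 30.0], [672.0, -298.0, 30.0], [530.0, -294.0, 30.0]]
cam in tool [ 0.0753113  -0.00116628 -0.12078285] [[-0.    -0.955 -0.297]
 [ 1.    -0.    -0.   ]
 [ 0.    -0.297  0.955]]
```

Run:
```python
from h import *
go([.62,-.05,.42],88)
```

```text
{'d': [-584.0, -460.9, -166.8], 'h': np.float64(155.3), 'tcp': [282.3, 612.8, 252.6], 't': 0.15, 'rot': [-0.1, 0.0, 67.3], 'yaw': np.float64(-67.3)}
```

Request:
{"method": "move_arm", "body": {
  "increments": [
    {"x": 0, "y": 0, "z": -120},
    {"x": 0, "y": 0, "z": -120},
    {"x": -584, "y": -461, "z": -167, "rz": 67},
    {"x": -584, "y": -461, "z": -167, "rz": 67},
    {"x": -584, "y": -461, "z": -167, "rz": 67},
    {"x": -584, "y": -461, "z": -167, "rz": 67},
    {"x": -584, "y": -461, "z": -167, "rz": 67},
    {"x": -584, "y": -461, "z": -167, "rz": 67},
    {"x": -584, "y": -461, "z": -167, "rz": 67},
    {"x": -584, "y": -461, "z": -167, "rz": 67},
    {"x": -584, "y": -461, "z": -167, "rz": 67},
    {"x": -584, "y": -461, "z": -167, "rz": 67}
  ]
}}

```text
invalid input at $.increments[0]: expected keys x, y, z, rx, ry, rz, hand
```

Run:
```python
from h import *
go([.62,-.05,.42],88)
```

```text
{'d': [-584.0, -460.9, -166.8], 'h': np.float64(155.3), 'tcp': [282.3, 612.8, 252.6], 't': 0.15, 'rot': [-0.1, 0.0, 67.3], 'yaw': np.float64(-67.3)}
```

All keys are required.

Request:
{"method": "move_arm", "body": {
  "increments": [
    {"x": 0, "y": 0, "z": -50, "rx": 0, "ry": 0, "rz": 0, "hand": 1},
    {"x": -584, "y": -461, "z": -167, "rx": 0, "ry": 0, "rz": 67, "hand": 1},
    {"x": -584, "y": -461, "z": -167, "rx": 0, "ry": 0, "rz": 67, "hand": 1},
    {"x": -584, "y": -461, "z": -167, "rx": 0, "ry": 0, "rz": 67, "hand": 1},
    {"x": -584, "y": -461, "z": -167, "rx": 0, "ry": 0, "rz": 67, "hand": 1},
    {"x": -584, "y": -461, "z": -167, "rx": 0, "ry": 0, "rz": 67, "hand": 1},
    {"x": -584, "y": -461, "z": -167, "rx": 0, "ry": 0, "rz": 67, "hand": 1},
    {"x": -584, "y": -461, "z": -167, "rx": 0, "ry": 0, "rz": 67, "hand": 1},
    {"x": -584, "y": -461, "z": -167, "rx": 0, "ry": 0, "rz": 67, "hand": 1},
    {"x": -584, "y": -461, "z": -167, "rx": 0, "ry": 0, "rz": 67, "hand": 1},
    {"x": -584, "y": -461, "z": -167, "rx": 0, "ry": 0, "rz": 67, "hand": 1},
    {"x": -584, "y": -461, "z": -167, "rx": 0, "ry": 0, "rz": 67, "hand": 1}
  ]
}}

```text
clock: 1.35
ee_pos: [0.5293, 0.1271, 0.3891]
tcp_rot: [-0.0, 0.718, 0.696, 0.0]
ft_force: [0.4, 0.8, 0.9]
grip_width: 0.085
finger_force: 0.0
```

Run:
```python
from h import *
go([.62,-.05,.42],88); pic("wrist","w1")
```

```text
{'d': [-174.3, 96.0, -31.0], 'h': np.float64(88.3), 'tcp': [529.3, 127.1, 389.1], 't': 1.35, 'rot': [-0.0, -0.0, 0.3], 'yaw': np.float64(-0.3)}
```

View pics/w1.png

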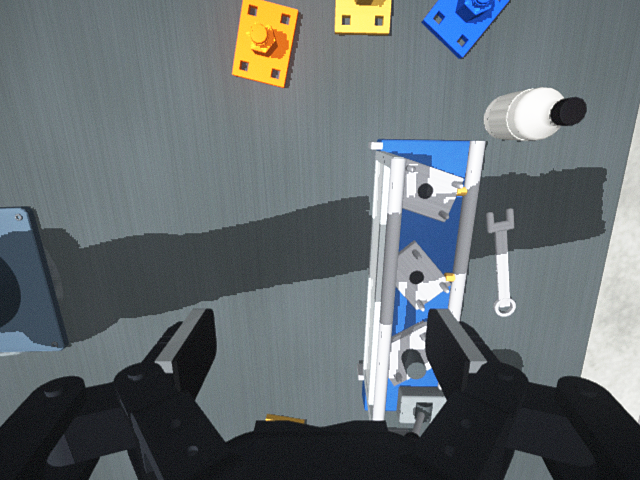

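The wrist view shows the three ports yawed individually: free port centres near (426,190) and (417,278), blank at (415,362). The bar's left end is at (398,158). Compute the stand frame.

Run:
```python
from h import *
p=onz("wrist",[(426,190),(417,278)],.052); k=onz("wrist",[(414,357)],.096)
print((p*1000).round(1),(k*1000).round(1),np.linalg.norm(p[0]-p[1]))
L=tri([("wrist",(398,159)),("scene",(361,195)),("side",(312,173))]);print("barL",L)
# stand blue top left corners at z=.04
print((onz("wrist",[(383,140),(472,143)],.04)*1000).round(1))
y=(p[0]-k[0])[:2]; y/=np.linalg.norm(y); x=np.array([y[1],-y[0]]); print("yaw",np.degrees(np.arctan2(x[1],x[0])))
h=p[1][:2]-.058*x; print("hinge",h, "barL in stand", (L[:2]-h)@x,(L[:2]-h)@y)
go([.62,-.05,.42],88)
```

```text
[[669.3 115.1  52. ]
 [662.7  -5.9  52. ]] [[ 651.  -101.4   96. ]] 0.12121778695208836
barL [0.60773523 0.16783118 0.16761786]
[[615.8 178.3  40. ]
 [728.1 170.1  40. ]]
yaw -4.84373419820073
hinge [ 0.60488547 -0.00103097] barL in stand -0.011418869359510975 0.1684997163850597
{'d': [-163.9, 94.2, -28.2], 'h': np.float64(87.7), 'tcp': [532.7, 117.5, 390.7], 't': 1.4, 'rot': [0.2, 0.2, -0.3], 'yaw': np.float64(0.3)}
```

Run:
```python
from h import *
go([.594,-.003,.25],87)
```

```text
{'d': [-117.3, 65.5, 141.5], 'h': np.float64(87.7), 'tcp': [532.7, 117.5, 390.7], 't': 1.4, 'rot': [0.2, 0.2, 0.7], 'yaw': np.float64(-0.7)}
```

Request:
{"method": "move_arm", "body": {
  "increments": [
    {"x": -117, "y": 65, "z": 142, "rx": 0, "ry": 0, "rz": 1, "hand": 1},
    {"x": -117, "y": 65, "z": 142, "rx": 0, "ry": 0, "rz": 1, "hand": 1},
    {"x": -117, "y": 65, "z": 142, "rx": 0, "ry": 0, "rz": 1, "hand": 1},
    {"x": -117, "y": 65, "z": 142, "rx": 0, "ry": 0, "rz": 1, "hand": 1},
    {"x": -117, "y": 65, "z": 142, "rx": 0, "ry": 0, "rz": 1, "hand": 1},
    {"x": -117, "y": 65, "z": 142, "rx": 0, "ry": 0, "rz": 1, "hand": 1},
    {"x": -117, "y": 65, "z": 142, "rx": 0, "ry": 0, "rz": 1, "hand": 1},
    {"x": -117, "y": 65, "z": 142, "rx": 0, "ry": 0, "rz": 1, "hand": 1}
  ]
}}

```text
clock: 2.2
ee_pos: [0.5906, 0.0113, 0.2479]
tcp_rot: [0.0, 0.723, 0.691, 0.001]
ft_force: [0.0, 0.1, 1.1]
grip_width: 0.0854
finger_force: 0.0
```

Run:
```python
from h import *
go([.594,-.003,.172],87)
im,C=pic("wrist","w2")
```

```text
{'d': [-14.2, 3.9, 75.9], 'h': np.float64(87.4), 'tcp': [590.6, 11.3, 247.9], 't': 2.2, 'rot': [0.1, -0.1, 0.4], 'yaw': np.float64(-0.4)}
```

View pics/w2.png

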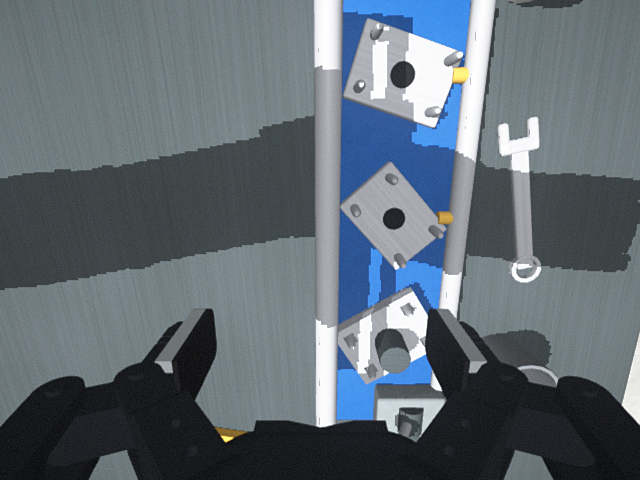

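The bar runs vertically at column ≈326, centred between the fingers; port centres are at (402,75) and (394,218), blank knob at (393,355). Straddle the bar next.

Request:
{"method": "move_arm", "body": {
  "increments": [
    {"x": -12, "y": 3, "z": 38, "rx": 0, "ry": 0, "rz": 0, "hand": 1},
    {"x": -12, "y": 3, "z": 76, "rx": 0, "ry": 0, "rz": 0, "hand": 1},
    {"x": -12, "y": 3, "z": 76, "rx": 0, "ry": 0, "rz": 0, "hand": -0.3},
    {"x": -12, "y": 3, "z": 76, "rx": 0, "ry": 0, "rz": 0, "hand": -0.3},
    {"x": -12, "y": 3, "z": 76, "rx": 0, "ry": 0, "rz": 0, "hand": -0.3},
    {"x": -12, "y": 3, "z": 76, "rx": 0, "ry": 0, "rz": 0, "hand": -0.3}
  ]
}}

```text
clock: 2.85
ee_pos: [0.5938, -0.0019, 0.1727]
tcp_rot: [0.001, 0.724, 0.69, 0.001]
ft_force: [0.4, 0.2, 0.2]
grip_width: 0.0303
finger_force: 0.0
```

Run:
```python
from h import *
H=np.array([.6048,-.0028]); 
x=np.array([np.cos(np.radians(-3.1)),np.sin(np.radians(-3.1))])
for q in [.1,.3,.5,.7,.9,1.1,1.25,1.4]:
    b=H-x*.14*np.sin(q); print(q,end=' '); go([*b,.03+.14*np.cos(q)])
print(env.sense()["ft_force"])
```

```text
0.1 {'d': [-0.2, -3.0, 3.4], 'h': np.float64(87.3), 'tcp': [593.8, -1.9, 172.7], 't': 2.85}
0.3 {'d': [-0.1, -30.4, 8.9], 'h': np.float64(87.3), 'tcp': [593.8, -1.9, 172.7], 't': 2.85}
0.5 {'d': [0.1, -56.2, 19.7], 'h': np.float64(87.3), 'tcp': [593.8, -1.9, 172.7], 't': 2.85}
0.7 {'d': [0.3, -79.3, 35.4], 'h': np.float64(87.3), 'tcp': [593.8, -1.9, 172.7], 't': 2.85}
0.9 {'d': [0.4, -98.8, 55.4], 'h': np.float64(87.3), 'tcp': [593.8, -1.9, 172.7], 't': 2.85}
1.1 {'d': [0.5, -114.0, 78.9], 'h': np.float64(87.3), 'tcp': [593.8, -1.9, 172.7], 't': 2.85}
1.25 {'d': [0.5, -122.1, 98.2], 'h': np.float64(87.3), 'tcp': [593.8, -1.9, 172.7], 't': 2.85}
1.4 {'d': [0.5, -127.3, 118.5], 'h': np.float64(87.3), 'tcp': [593.8, -1.9, 172.7], 't': 2.85}
[0.41053068 0.17214888 0.21441572]
```

Request:
{"method": "move_arm", "body": {
  "increments": [
    {"x": 0, "y": -20, "z": 4, "rx": 0, "ry": 0, "rz": 0, "hand": -0.3},
    {"x": 0, "y": -38, "z": 9, "rx": 0, "ry": 0, "rz": 0, "hand": -0.3},
    {"x": 0, "y": -52, "z": 14, "rx": 0, "ry": 0, "rz": 0, "hand": -0.3},
    {"x": 0, "y": -64, "z": 20, "rx": 0, "ry": 0, "rz": 0, "hand": -0.3},
    {"x": 0, "y": -76, "z": 27, "rx": 0, "ry": 0, "rz": 0, "hand": -0.3},
    {"x": 0, "y": -87, "z": 35, "rx": 0, "ry": 0, "rz": 0, "hand": -0.3},
    {"x": 0, "y": -97, "z": 44, "rx": 0, "ry": 0, "rz": 0, "hand": -0.3},
    {"x": 0, "y": -107, "z": 55, "rx": 0, "ry": 0, "rz": 0, "hand": -0.3},
    {"x": 0, "y": -117, "z": 68, "rx": 0, "ry": 0, "rz": 0, "hand": -0.3},
    {"x": 0, "y": -122, "z": 78, "rx": 0, "ry": 0, "rz": 0, "hand": -0.3},
    {"x": 0, "y": -122, "z": 78, "rx": 0, "ry": 0, "rz": 0, "hand": -0.3}
  ]
}}

```text
clock: 3.95
ee_pos: [0.4712, 0.0038, 0.093]
tcp_rot: [0.0, 0.724, 0.69, 0.0]
ft_force: [0.4, -0.5, 0.1]
grip_width: 0.0303
finger_force: 0.0
```

Run:
```python
from h import *
go([.48,-.003,.1])
pic("wrist","w3")
```

```text
{'d': [-6.4, 9.1, -7.0], 'h': np.float64(87.3), 'tcp': [471.2, 3.8, 93.0], 't': 3.95}
```

View pics/w3.png

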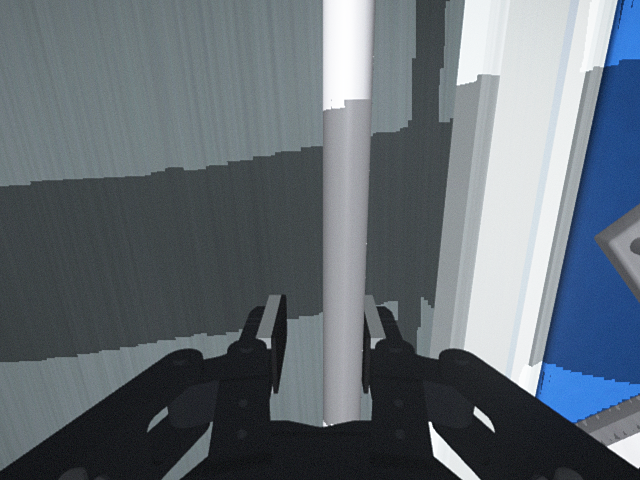

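The guard is at about 1.1 rad, with the bar resting against the right finger (column ≈347). I'll lift, shut the fingers and press the bar down from above.

Request:
{"method": "move_arm", "body": {
  "increments": [
    {"x": 0, "y": -3, "z": -30, "rx": 0, "ry": 0, "rz": 0, "hand": -0.2},
    {"x": 0, "y": 0, "z": -65, "rx": 0, "ry": 0, "rz": 0, "hand": -0.2},
    {"x": 0, "y": 3, "z": -65, "rx": 0, "ry": 0, "rz": 0, "hand": -1},
    {"x": 0, "y": 3, "z": -65, "rx": 0, "ry": 0, "rz": 0, "hand": -1},
    {"x": 0, "y": 3, "z": -65, "rx": 0, "ry": 0, "rz": 0, "hand": -1},
    {"x": 0, "y": 3, "z": -35, "rx": 0, "ry": 0, "rz": 0, "hand": -1},
    {"x": 0, "y": 3, "z": -15, "rx": 0, "ry": 0, "rz": 0, "hand": -1},
    {"x": 0, "y": 0, "z": 0, "rx": 0, "ry": 0, "rz": 0, "hand": -1},
    {"x": 0, "y": -1, "z": 8, "rx": 0, "ry": 0, "rz": 0, "hand": -1},
    {"x": 0, "y": -2, "z": 12, "rx": 0, "ry": 0, "rz": 0, "hand": -1},
    {"x": 0, "y": -2, "z": 13, "rx": 0, "ry": 0, "rz": 0, "hand": -1}
  ]
}}

```text
clock: 5.1
ee_pos: [0.4685, 0.0035, 0.0811]
tcp_rot: [-0.001, 0.724, 0.69, 0.0]
ft_force: [-9.8, 1.6, 48.1]
grip_width: 0.0002
finger_force: 21.8
```

Run:
```python
from h import *
go([.66,-.02,.30],87)
```

```text
{'d': [-13.9, 192.4, -219.0], 'h': np.float64(87.2), 'tcp': [468.5, 3.5, 81.1], 't': 5.1, 'rot': [-0.0, -0.1, 0.2], 'yaw': np.float64(-0.2)}
```

Request:
{"method": "move_arm", "body": {
  "increments": [
    {"x": 0, "y": 0, "z": -40, "rx": 0, "ry": 0, "rz": 0, "hand": -1},
    {"x": 0, "y": 0, "z": -90, "rx": 0, "ry": 0, "rz": 0, "hand": -1},
    {"x": -14, "y": 192, "z": -219, "rx": 0, "ry": 0, "rz": 0, "hand": 1},
    {"x": -14, "y": 192, "z": -219, "rx": 0, "ry": 0, "rz": 0, "hand": 1},
    {"x": -14, "y": 192, "z": -219, "rx": 0, "ry": 0, "rz": 0, "hand": 1},
    {"x": -14, "y": 192, "z": -219, "rx": 0, "ry": 0, "rz": 0, "hand": 1},
    {"x": -14, "y": 192, "z": -219, "rx": 0, "ry": 0, "rz": 0, "hand": 1},
    {"x": -14, "y": 192, "z": -219, "rx": 0, "ry": 0, "rz": 0, "hand": 1},
    {"x": -14, "y": 192, "z": -219, "rx": 0, "ry": 0, "rz": 0, "hand": 1},
    {"x": -14, "y": 192, "z": -219, "rx": 0, "ry": 0, "rz": 0, "hand": 1},
    {"x": -14, "y": 192, "z": -219, "rx": 0, "ry": 0, "rz": 0, "hand": 1}
  ]
}}

```text
clock: 6.2
ee_pos: [0.6589, -0.0192, 0.2981]
tcp_rot: [-0.001, 0.724, 0.69, -0.0]
ft_force: [-0.2, -0.0, -0.3]
grip_width: 0.0855
finger_force: 0.0
```

Run:
```python
from h import *
go([.66,-.02,.30],87)
im,C=pic("wrist","w4"); import pickle; pickle.dump(C,open("w4.pkl","wb"))
```

```text
{'d': [-0.8, 1.2, -1.9], 'h': np.float64(87.3), 'tcp': [658.9, -19.2, 298.1], 't': 6.2, 'rot': [-0.1, -0.0, 0.3], 'yaw': np.float64(-0.3)}
```

View pics/w4.png

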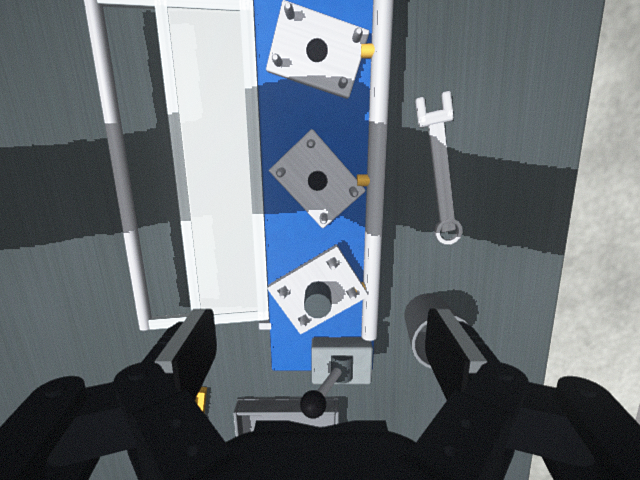

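Guard is fully down and flat. Blank corners are (268,291), (342,246), (369,290), (299,335); mid-port corners are (312,129), (366,189), (325,228), (269,173); the lever ball is at (313,403). Fit poses next.

```bash
cat >> h.py <<'E'
def rect(im,C,px,z,L=None,W=None,n="wrist",sub=True):
    px=np.array(px,np.float32).reshape(-1,1,2); g=cv2.cvtColor(im,cv2.COLOR_RGB2GRAY)
    if sub: px=cv2.cornerSubPix(g,px.copy(),(4,4),(-1,-1),(3,40,.01))
    P=onz(n,px.reshape(-1,2),z,C)[:,:2]; c=P.mean(0)
    e=[P[(i+1)%4]-P[i] for i in range(4)]; l=[np.linalg.norm(v)*1000 for v in e]
    v=(e[0]-e[2]) if l[0]+l[2]>l[1]+l[3] else (e[1]-e[3]); a=np.degrees(np.arctan2(v[1],v[0]))
    a=(a+90)%180-90; print("c",(c*1000).round(1),"yaw",a.round(1),"sides",np.round(l,1),px.reshape(-1,2).round(1).tolist()); return c,a
E
python3 - <<'E'
from h import *; import pickle
im=cv2.imread("pics/w4.png")[:,:,::-1].copy(); C=pickle.load(open("w4.pkl","rb"))
cb,ab=rect(im,C,[(268,291),(342,246),(369,290),(299,335)],.062)
rect(im,C,[(312,129),(366,189),(325,228),(269,173)],.052)
g=im.max(2)
for c in [(317,50),(317,180)]:
    m=np.zeros_like(g); cv2.circle(m,c,16,255,-1); ys,xs=np.nonzero((g<45)&(m>0)); print(len(xs),(onz("wrist",[(xs.mean(),ys.mean())],.052,C)*1000).round(1))
print("knob",(onz("wrist",[(317,306)],.096,C)*1000).round(1),"ball",(onz("wrist",[(313,403)],.125,C)*1000).round(1))
go([*cb,.16],ab+90); go([*cb,.088])
E
```

```text
c [ 652.8 -107.9] yaw 29.2 sides [93.1 61.3 89.3 66.2] [[266.6000061035156, 287.79998779296875], [342.0, 246.0], [368.0, 293.70001220703125], [299.8999938964844, 333.8999938964844]]
c [657.    9.9] yaw -50.1 sides [80.5 59.5 80.8 58.9] [[311.3999938964844, 128.5], [365.70001220703125, 189.5], [322.3999938964844, 227.6999969482422], [268.0, 169.89999389648438]]
1 [[658.6 119.2  52. ]]
261 [[656.8   9.4  52. ]]
knob [[ 651.2 -108.2   96. ]] ball [[ 642.9 -199.   125. ]]
{'d': [-88.9, -1.9, 138.3], 'h': np.float64(87.3), 'tcp': [659.1, -19.2, 298.3], 't': 6.25, 'rot': [-0.1, -0.0, -31.9], 'yaw': np.float64(31.9)}
{'d': [-88.9, -1.8, 210.3], 'h': np.float64(87.3), 'tcp': [659.1, -19.2, 298.3], 't': 6.25}
```

Request:
{"method": "move_arm", "body": {
  "increments": [
    {"x": -89, "y": -2, "z": 100, "rx": 0, "ry": 0, "rz": -32, "hand": 1},
    {"x": -89, "y": -2, "z": 100, "rx": 0, "ry": 0, "rz": -32, "hand": 1},
    {"x": -89, "y": -2, "z": 100, "rx": 0, "ry": 0, "rz": -32, "hand": 1},
    {"x": -89, "y": -2, "z": 100, "rx": 0, "ry": 0, "rz": -32, "hand": 1},
    {"x": -89, "y": -2, "z": 100, "rx": 0, "ry": 0, "rz": -32, "hand": 1},
    {"x": -89, "y": -2, "z": 138, "rx": 0, "ry": 0, "rz": -32, "hand": 1},
    {"x": -89, "y": -2, "z": 138, "rx": 0, "ry": 0, "rz": -32, "hand": 1},
    {"x": -89, "y": -2, "z": 138, "rx": 0, "ry": 0, "rz": -32, "hand": 1}
  ]
}}

```text
clock: 7.05
ee_pos: [0.6536, -0.1073, 0.1612]
tcp_rot: [-0.0, 0.506, 0.863, -0.0]
ft_force: [0.6, -0.4, 0.7]
grip_width: 0.0856
finger_force: 0.0
```

Run:
```python
from h import *
go([.6525,-.108,.088],119.2)
```

```text
{'d': [-0.1, -1.3, 73.2], 'h': np.float64(119.2), 'tcp': [653.6, -107.3, 161.2], 't': 7.05, 'rot': [-0.0, -0.0, 0.0], 'yaw': np.float64(-0.0)}
```

Request:
{"method": "move_arm", "body": {
  "increments": [
    {"x": 0, "y": -1, "z": 0, "rx": 0, "ry": 0, "rz": 0, "hand": 0.1},
    {"x": 0, "y": -1, "z": 15, "rx": 0, "ry": 0, "rz": 0, "hand": 0.1},
    {"x": 0, "y": -1, "z": 45, "rx": 0, "ry": 0, "rz": 0, "hand": 0.1},
    {"x": 0, "y": -1, "z": 73, "rx": 0, "ry": 0, "rz": 0, "hand": 0.1},
    {"x": 0, "y": -1, "z": 73, "rx": 0, "ry": 0, "rz": 0, "hand": 0.1},
    {"x": 0, "y": -1, "z": 73, "rx": 0, "ry": 0, "rz": 0, "hand": -1},
    {"x": 0, "y": -1, "z": 73, "rx": 0, "ry": 0, "rz": 0, "hand": -1},
    {"x": 0, "y": -1, "z": 73, "rx": 0, "ry": 0, "rz": 0, "hand": -1},
    {"x": 0, "y": -1, "z": 73, "rx": 0, "ry": 0, "rz": 0, "hand": -1}
  ]
}}

```text
clock: 7.95
ee_pos: [0.6539, -0.109, 0.0899]
tcp_rot: [0.001, 0.506, 0.863, 0.001]
ft_force: [-0.7, 0.1, 7.1]
grip_width: 0.0264
finger_force: 60.0
```

Request:
{"method": "move_arm", "body": {
  "increments": [
    {"x": 0, "y": 0, "z": -10, "rx": 0, "ry": 0, "rz": 0, "hand": -1},
    {"x": 0, "y": 0, "z": -20, "rx": 0, "ry": 0, "rz": 0, "hand": -1},
    {"x": 0, "y": 0, "z": -30, "rx": 0, "ry": 0, "rz": 0, "hand": -1},
    {"x": 0, "y": 0, "z": -50, "rx": 0, "ry": 0, "rz": 0, "hand": -1},
    {"x": 0, "y": 0, "z": -80, "rx": 0, "ry": 0, "rz": 0, "hand": -1},
    {"x": 0, "y": 0, "z": -120, "rx": 0, "ry": 0, "rz": 0, "hand": -1},
    {"x": 0, "y": 0, "z": -130, "rx": 0, "ry": 0, "rz": 0, "hand": -1},
    {"x": 0, "y": 0, "z": -130, "rx": 0, "ry": 0, "rz": 0, "hand": -1}
  ]
}}

```text
clock: 8.75
ee_pos: [0.6537, -0.109, 0.2201]
tcp_rot: [0.002, 0.506, 0.863, 0.001]
ft_force: [0.2, -0.1, -5.6]
grip_width: 0.0263
finger_force: 59.7
```

Run:
```python
from h import *
go([.604,-.383,.22],119.2)
print(env.sense()["grip_width"]); 
im,C=pic("scene","s1")
```

```text
{'d': [-214.7, -177.3, -0.0], 'h': np.float64(119.3), 'tcp': [653.7, -109.0, 220.1], 't': 8.75, 'rot': [0.2, 0.1, 0.1], 'yaw': np.float64(-0.1)}
0.026342503145722423
```

View pics/s1.png

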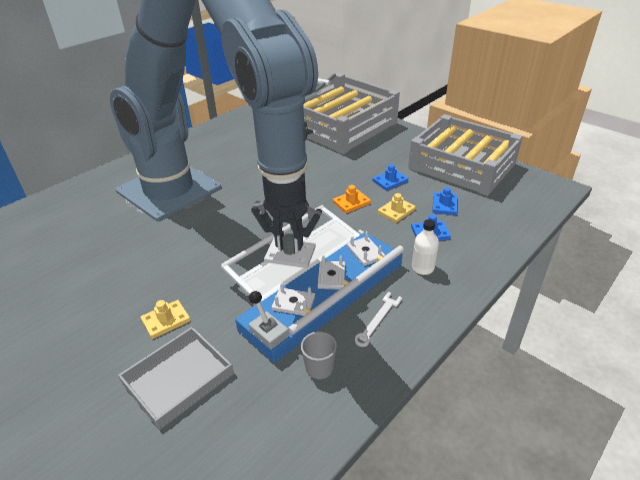

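The blank hangs from the gripper and came clean off its port (scene ≈(290,250)). Carry it to the tray.

Request:
{"method": "move_arm", "body": {
  "increments": [
    {"x": -50, "y": -41, "z": 0, "rx": 0, "ry": 0, "rz": 5, "hand": -1},
    {"x": -100, "y": -82, "z": 0, "rx": 0, "ry": 0, "rz": 10, "hand": -1},
    {"x": -140, "y": -115, "z": 0, "rx": 0, "ry": 0, "rz": 15, "hand": -1},
    {"x": -180, "y": -148, "z": 0, "rx": 0, "ry": 0, "rz": 20, "hand": -1},
    {"x": -215, "y": -177, "z": 0, "rx": 0, "ry": 0, "rz": 25, "hand": -1},
    {"x": -215, "y": -177, "z": 0, "rx": 0, "ry": 0, "rz": 29, "hand": -1},
    {"x": -215, "y": -177, "z": 0, "rx": 0, "ry": 0, "rz": 29, "hand": -1},
    {"x": -215, "y": -177, "z": 40, "rx": 0, "ry": 0, "rz": 29, "hand": -1},
    {"x": -215, "y": -177, "z": 80, "rx": 0, "ry": 0, "rz": 29, "hand": -1},
    {"x": -215, "y": -177, "z": 90, "rx": 0, "ry": 0, "rz": 29, "hand": -1},
    {"x": -215, "y": -177, "z": 90, "rx": 0, "ry": 0, "rz": 29, "hand": -1}
  ]
}}

```text
clock: 9.9
ee_pos: [0.6025, -0.3811, 0.1249]
tcp_rot: [-0.003, 0.705, 0.709, -0.001]
ft_force: [-0.6, -0.3, -3.1]
grip_width: 0.0264
finger_force: 59.8
```

Run:
```python
from h import *
go([.604,-.383,.045],90)
print(env.sense()["grip_width"]); 
a,C1=pic("side");b,C2=pic("scene")
cv2.imwrite("pics/t1.png",np.hstack([cv2.resize(a[330:470,200:380],None,fx=2,fy=2),cv2.resize(b[290:430,90:270],None,fx=2,fy=2)])[:,:,::-1])
```

```text
{'d': [-2.1, 1.9, 79.8], 'h': np.float64(90.3), 'tcp': [602.5, -381.1, 124.9], 't': 9.9, 'rot': [-0.3, -0.2, 0.3], 'yaw': np.float64(-0.3)}
0.026425408411950096
```

View pics/t1.png

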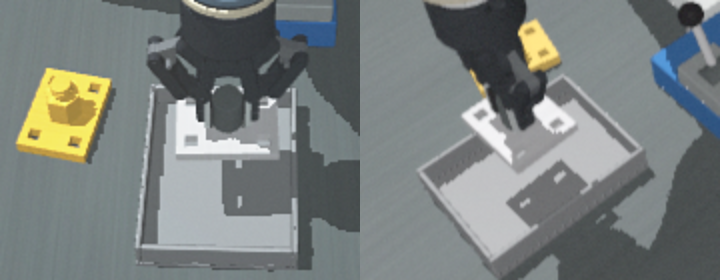

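The plate is centred over the tray, so lower and release it.

Request:
{"method": "move_arm", "body": {
  "increments": [
    {"x": 0, "y": 2, "z": 40, "rx": 0, "ry": 0, "rz": 0, "hand": -1},
    {"x": 0, "y": 2, "z": 65, "rx": 0, "ry": 0, "rz": 0, "hand": -1},
    {"x": 0, "y": 2, "z": 75, "rx": 0, "ry": 0, "rz": 0, "hand": -1},
    {"x": 0, "y": 2, "z": 80, "rx": 0, "ry": 0, "rz": 0, "hand": -1},
    {"x": 0, "y": 2, "z": 82, "rx": 0, "ry": 0, "rz": 0, "hand": -1},
    {"x": 0, "y": 2, "z": 82, "rx": 0, "ry": 0, "rz": 0, "hand": 0.2},
    {"x": 0, "y": 2, "z": 82, "rx": 0, "ry": 0, "rz": 0, "hand": 0.2},
    {"x": 0, "y": 2, "z": 82, "rx": 0, "ry": 0, "rz": 0, "hand": 0.2},
    {"x": 0, "y": 2, "z": 40, "rx": 0, "ry": 0, "rz": 0, "hand": 0.2},
    {"x": 0, "y": 2, "z": 0, "rx": 0, "ry": 0, "rz": 0, "hand": 0.2},
    {"x": 0, "y": 2, "z": -40, "rx": 0, "ry": 0, "rz": 0, "hand": 0.2},
    {"x": 0, "y": 2, "z": -75, "rx": 0, "ry": 0, "rz": 0, "hand": 1}
  ]
}}

```text
clock: 11.2
ee_pos: [0.6057, -0.3832, 0.2059]
tcp_rot: [0.001, 0.706, 0.709, 0.0]
ft_force: [0.9, -0.3, -0.5]
grip_width: 0.0639
finger_force: 0.0
```

Run:
```python
from h import *
go([.452,-.345,.26],90)
```

```text
{'d': [38.8, -153.5, -54.5], 'h': np.float64(90.2), 'tcp': [605.7, -383.2, 205.9], 't': 11.2, 'rot': [0.1, 0.1, 0.2], 'yaw': np.float64(-0.2)}
```

Request:
{"method": "move_arm", "body": {
  "increments": [
    {"x": 39, "y": -153, "z": -54, "rx": 0, "ry": 0, "rz": 0, "hand": 1},
    {"x": 39, "y": -153, "z": -54, "rx": 0, "ry": 0, "rz": 0, "hand": 1},
    {"x": 39, "y": -153, "z": -54, "rx": 0, "ry": 0, "rz": 0, "hand": 1},
    {"x": 39, "y": -153, "z": -54, "rx": 0, "ry": 0, "rz": 0, "hand": 1},
    {"x": 39, "y": -153, "z": -54, "rx": 0, "ry": 0, "rz": 0, "hand": 1},
    {"x": 39, "y": -153, "z": -54, "rx": 0, "ry": 0, "rz": 0, "hand": 1},
    {"x": 39, "y": -153, "z": -54, "rx": 0, "ry": 0, "rz": 0, "hand": 1},
    {"x": 39, "y": -153, "z": -54, "rx": 0, "ry": 0, "rz": 0, "hand": 1}
  ]
}}

```text
clock: 12.0
ee_pos: [0.4535, -0.3444, 0.2559]
tcp_rot: [-0.0, 0.705, 0.709, -0.0]
ft_force: [0.5, -0.7, -0.8]
grip_width: 0.0853
finger_force: 0.0
```

```bash
cat >> h.py <<'E'
def yellow(im,C,z=.012,n="wrist"):
    hsv=cv2.cvtColor(im,cv2.COLOR_RGB2HSV); m=cv2.inRange(hsv,(20,90,60),(34,255,255)); m[330:]=0
    cs,_=cv2.findContours(m,cv2.RETR_EXTERNAL,cv2.CHAIN_APPROX_NONE)
    for c in cs:
        if cv2.contourArea(c)<1500: continue
        P=onz(n,c.reshape(-1,2)+0.0,z,C)[:,:2]*1000
        r=cv2.minAreaRect(P.astype(np.float32)); a=r[2] if r[1][0]>r[1][1] else r[2]+90
        print("rect c",np.round(r[0],1),"size",np.round(r[1],1),"yaw",round((a+90)%180-90,1),"px",c.reshape(-1,2).min(0),c.reshape(-1,2).max(0))
E
python3 - <<'E'
from h import *
go([.452,-.345,.26],90)
im,C=pic("wrist","w5"); yellow(im,C)
E
```

```text
{'d': [-0.6, -1.5, -4.1], 'h': np.float64(90.3), 'tcp': [453.5, -344.4, 255.9], 't': 12.0, 'rot': [-0.1, -0.0, 0.3], 'yaw': np.float64(-0.3)}
rect c [ 447.1 -308.6] size [88.4 66.2] yaw 77.3 px [274 120] [357 222]
```

View pics/w5.png

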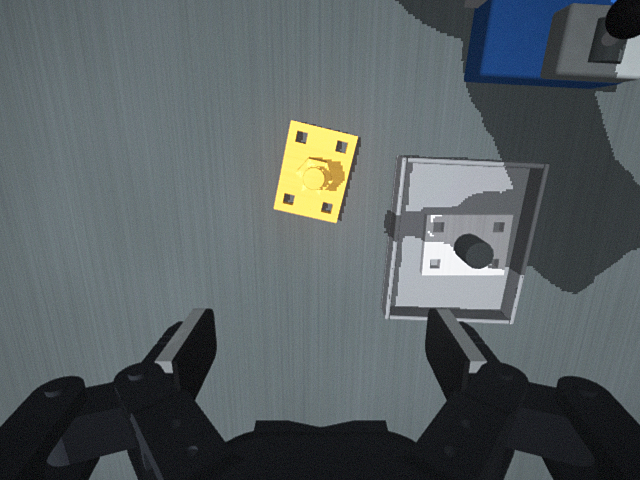

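Adapter2 fits cleanly (centre (447.1,-308.6) mm, yaw 77.3°), and the blank lies flat in the tray (px ≈(467,245)). I'll look again at the grasp heading to cancel camera bias.

Run:
```python
from h import *
go([.482,-.317,.256],167.3)
```

```text
{'d': [27.3, 28.9, -0.1], 'h': np.float64(90.3), 'tcp': [453.2, -344.5, 255.9], 't': 12.05, 'rot': [-0.0, -0.0, -77.0], 'yaw': np.float64(77.0)}
```

Request:
{"method": "move_arm", "body": {
  "increments": [
    {"x": 27, "y": 29, "z": 0, "rx": 0, "ry": 0, "rz": -77, "hand": 1},
    {"x": 27, "y": 29, "z": 0, "rx": 0, "ry": 0, "rz": -77, "hand": 1},
    {"x": 27, "y": 29, "z": 0, "rx": 0, "ry": 0, "rz": -77, "hand": 1},
    {"x": 27, "y": 29, "z": 0, "rx": 0, "ry": 0, "rz": -77, "hand": 1},
    {"x": 27, "y": 29, "z": 0, "rx": 0, "ry": 0, "rz": -77, "hand": 1},
    {"x": 27, "y": 29, "z": 0, "rx": 0, "ry": 0, "rz": -77, "hand": 1},
    {"x": 27, "y": 29, "z": 0, "rx": 0, "ry": 0, "rz": -77, "hand": 1},
    {"x": 27, "y": 29, "z": 0, "rx": 0, "ry": 0, "rz": -77, "hand": 1},
    {"x": 27, "y": 29, "z": 0, "rx": 0, "ry": 0, "rz": -77, "hand": 1},
    {"x": 27, "y": 29, "z": 0, "rx": 0, "ry": 0, "rz": -77, "hand": 1},
    {"x": 27, "y": 29, "z": 0, "rx": 0, "ry": 0, "rz": -77, "hand": 1},
    {"x": 27, "y": 29, "z": 0, "rx": 0, "ry": 0, "rz": -77, "hand": 1}
  ]
}}

```text
clock: 13.25
ee_pos: [0.4814, -0.3174, 0.2565]
tcp_rot: [-0.0, 0.113, 0.994, 0.0]
ft_force: [-0.3, -0.4, 0.1]
grip_width: 0.0857
finger_force: 0.0
```

Run:
```python
from h import *
im,C=pic("wrist"); yellow(im,C)
go([.4471,-.3086,.13],167.3)
```

```text
rect c [ 447.5 -308.6] size [88.5 67.1] yaw 77.1 px [278 140] [368 208]
{'d': [35.3, 0.9, 126.5], 'h': np.float64(167.1), 'tcp': [481.4, -317.3, 256.5], 't': 13.3, 'rot': [-0.0, -0.0, -0.2], 'yaw': np.float64(0.2)}
```

Request:
{"method": "move_arm", "body": {
  "increments": [
    {"x": 35, "y": 1, "z": 50, "rx": 0, "ry": 0, "rz": 0, "hand": 0.1},
    {"x": 35, "y": 1, "z": 100, "rx": 0, "ry": 0, "rz": 0, "hand": 0.1},
    {"x": 35, "y": 1, "z": 140, "rx": 0, "ry": 0, "rz": 0, "hand": 0.1},
    {"x": 35, "y": 1, "z": 160, "rx": 0, "ry": 0, "rz": 0, "hand": 0.1},
    {"x": 35, "y": 1, "z": 200, "rx": 0, "ry": 0, "rz": 0, "hand": 0.1},
    {"x": 35, "y": 1, "z": 218, "rx": 0, "ry": 0, "rz": 0, "hand": 0.1},
    {"x": 35, "y": 1, "z": 218, "rx": 0, "ry": 0, "rz": 0, "hand": 0.1},
    {"x": 35, "y": 1, "z": 218, "rx": 0, "ry": 0, "rz": 0, "hand": -1},
    {"x": 35, "y": 1, "z": 218, "rx": 0, "ry": 0, "rz": 0, "hand": -1},
    {"x": 35, "y": 1, "z": 218, "rx": 0, "ry": 0, "rz": 0, "hand": -1},
    {"x": 35, "y": 1, "z": 218, "rx": 0, "ry": 0, "rz": 0, "hand": -1}
  ]
}}

```text
clock: 14.4
ee_pos: [0.4478, -0.3089, 0.0396]
tcp_rot: [0.001, 0.111, 0.994, -0.0]
ft_force: [-0.7, 0.2, 3.0]
grip_width: 0.0288
finger_force: 60.3
```

Run:
```python
from h import *
go([.4473,-.3086,.038],167.3); s=env.sense()
m=R.from_quat(np.roll(s["tcp_rot"],-1)).as_matrix(); print("adapter in tool",m.T@(np.array([.4473,-.3086,0])-s["ee_pos"])*1000, s["grip_width"],s["finger_force"])
```

```text
{'d': [0.5, 0.2, 1.6], 'h': np.float64(167.3), 'tcp': [447.8, -308.9, 39.6], 't': 14.4, 'rot': [-0.0, 0.1, -0.0], 'yaw': np.float64(0.0)}
adapter in tool [ 0.59251741  0.21270856 39.60795313] 0.02876239490576702 60.31889396253973
```

Run:
```python
from h import *
go([.689,-.173,.29],119.2)
```

```text
{'d': [-205.6, 185.7, -250.2], 'h': np.float64(167.3), 'tcp': [447.8, -308.9, 39.6], 't': 14.4, 'rot': [0.0, 0.1, 48.1], 'yaw': np.float64(-48.1)}
```

Request:
{"method": "move_arm", "body": {
  "increments": [
    {"x": 0, "y": 0, "z": -30, "rx": 0, "ry": 0, "rz": 0, "hand": -1},
    {"x": 0, "y": 0, "z": -75, "rx": 0, "ry": 0, "rz": 0, "hand": -1},
    {"x": 0, "y": 0, "z": -120, "rx": 0, "ry": 0, "rz": 0, "hand": -1},
    {"x": -5, "y": 5, "z": -165, "rx": 0, "ry": 0, "rz": 4, "hand": -1},
    {"x": -30, "y": 25, "z": -200, "rx": 0, "ry": 0, "rz": 11, "hand": -1},
    {"x": -60, "y": 54, "z": -225, "rx": 0, "ry": 0, "rz": 18, "hand": -1},
    {"x": -92, "y": 84, "z": -240, "rx": 0, "ry": 0, "rz": 25, "hand": -1},
    {"x": -125, "y": 114, "z": -250, "rx": 0, "ry": 0, "rz": 32, "hand": -1},
    {"x": -158, "y": 143, "z": -250, "rx": 0, "ry": 0, "rz": 38, "hand": -1},
    {"x": -190, "y": 172, "z": -250, "rx": 0, "ry": 0, "rz": 44, "hand": -1},
    {"x": -206, "y": 186, "z": -250, "rx": 0, "ry": 0, "rz": 48, "hand": -1},
    {"x": -206, "y": 186, "z": -250, "rx": 0, "ry": 0, "rz": 48, "hand": -1}
  ]
}}

```text
clock: 15.6
ee_pos: [0.6917, -0.1684, 0.2873]
tcp_rot: [-0.001, 0.504, 0.864, 0.001]
ft_force: [0.4, -0.4, -3.6]
grip_width: 0.0289
finger_force: 60.7
```

```bash
cat >> h.py <<'E'
def pad(im,C,c0,name=None,z=.052):
    """pad rectangle near world xy c0 (m): low-saturation blob, opened, on plane z"""
    hsv=cv2.cvtColor(im,cv2.COLOR_RGB2HSV); m=((hsv[:,:,1]<70)&(hsv[:,:,2]>70)).astype(np.uint8)*255
    d=proj("wrist",[[*c0,z]],C)[0]; mask=np.zeros_like(m)
    s=np.linalg.norm(proj("wrist",[[c0[0]+.056,c0[1],z]],C)[0]-d); cv2.circle(mask,tuple(int(v) for v in d),int(s),255,-1); m&=mask
    m=cv2.morphologyEx(m,cv2.MORPH_CLOSE,np.ones((9,9))); m=cv2.morphologyEx(m,cv2.MORPH_OPEN,cv2.getStructuringElement(2,(25,25)))
    cs,_=cv2.findContours(m,cv2.RETR_EXTERNAL,cv2.CHAIN_APPROX_NONE); c=max(cs,key=cv2.contourArea)
    P=onz("wrist",c.reshape(-1,2)+0.0,z,C)[:,:2]*1000; r=cv2.minAreaRect(P.astype(np.float32)); a=r[2] if r[1][0]>r[1][1] else r[2]+90
    print("pad c",np.round(r[0],1),"size",np.round(r[1],1),"yaw",round((a+90)%180-90,1),"px",d.round())
    if name:
        v=im.copy(); cv2.drawContours(v,[c],-1,(255,0,0),1); x,y=[int(q) for q in d]; x=max(x,110); y=max(y,100)
        cv2.imwrite(f"pics/{name}.png",cv2.resize(v[y-100:y+100,x-110:x+110],None,fx=2.5,fy=2.5)[:,:,::-1])
E
python3 - <<'E'
from h import *
go([.689,-.173,.29],119.2)
im,C=pic("wrist","w6"); pad(im,C,(.6525,-.108),"p0")
E
```

```text
{'d': [-2.7, -4.6, -2.7], 'h': np.float64(119.4), 'tcp': [691.7, -168.4, 287.3], 't': 15.6, 'rot': [0.0, -0.1, 0.2], 'yaw': np.float64(-0.2)}
pad c [ 651.5 -108.3] size [81.3 59.7] yaw 29.4 px [316. 136.]
```

View pics/p0.png

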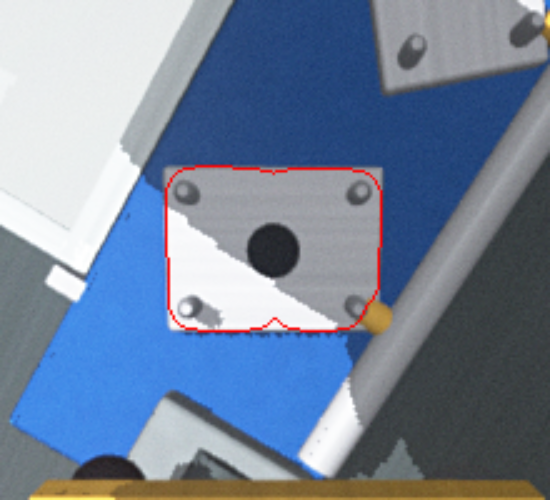

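Port 0's pad is segmented cleanly, with the hole at crop (273,250). Cross-check it with the settled arm and compute the move.

```bash
cat >> h.py <<'E'
def hole(im,C,c0,z=.052):
    d=proj("wrist",[[*c0,z]],C)[0]; m=np.zeros(im.shape[:2],np.uint8); cv2.circle(m,tuple(int(v) for v in d),18,255,-1)
    ys,xs=np.nonzero((im.max(2)<50)&(m>0)); print("hole",len(xs),(onz("wrist",[(xs.mean()+0.0,ys.mean()+0.0)],z,C)*1000).round(1))
E
python3 - <<'E'
from h import *
im,C=pic("wrist"); pad(im,C,(.6515,-.1083)); hole(im,C,(.6515,-.1083))
a=np.radians(119.4); tx=np.array([np.cos(a),np.sin(a)])
p=np.array([.6515,-.1083])-.0006*tx
go([*p,.15],119.4); go([*p,.052+.0396])
E
```

```text
pad c [ 651.5 -108.3] size [81.3 58.7] yaw 29.4 px [318. 134.]
hole 272 [[ 651.5 -108.3   52. ]]
{'d': [73.6, -0.9, 138.2], 'h': np.float64(119.3), 'tcp': [688.8, -172.5, 288.2], 't': 15.7, 'rot': [-0.1, -0.0, -0.1], 'yaw': np.float64(0.1)}
{'d': [73.6, -0.8, 196.6], 'h': np.float64(119.3), 'tcp': [688.8, -172.5, 288.2], 't': 15.7}
```

Request:
{"method": "move_arm", "body": {
  "increments": [
    {"x": 40, "y": -1, "z": 30, "rx": 0, "ry": 0, "rz": 0, "hand": -1},
    {"x": 74, "y": -1, "z": 60, "rx": 0, "ry": 0, "rz": 0, "hand": -1},
    {"x": 74, "y": -1, "z": 100, "rx": 0, "ry": 0, "rz": 0, "hand": -1},
    {"x": 74, "y": -1, "z": 138, "rx": 0, "ry": 0, "rz": 0, "hand": -1},
    {"x": 74, "y": -1, "z": 158, "rx": 0, "ry": 0, "rz": 0, "hand": -1},
    {"x": 74, "y": -1, "z": 158, "rx": 0, "ry": 0, "rz": 0, "hand": -1},
    {"x": 74, "y": -1, "z": 158, "rx": 0, "ry": 0, "rz": 0, "hand": -1}
  ]
}}

```text
clock: 16.4
ee_pos: [0.652, -0.1099, 0.1318]
tcp_rot: [0.0, 0.506, 0.862, -0.0]
ft_force: [1.5, -0.8, -4.0]
grip_width: 0.0288
finger_force: 60.5
```

Run:
```python
from h import *
a=np.radians(119.4); tx=np.array([np.cos(a),np.sin(a)])
p=np.array([.6515,-.1083])-.0006*tx
go([*p,.052+.0396],119.4);s=env.sense();print(s["ft_force"],s["grip_width"])
```

```text
{'d': [1.1, 0.4, 40.2], 'h': np.float64(119.2), 'tcp': [652.0, -109.9, 131.8], 't': 16.4, 'rot': [0.0, 0.0, -0.2], 'yaw': np.float64(0.2)}
[ 1.53642703 -0.82451838 -3.95793458] 0.028800003279622222
```

Request:
{"method": "move_arm", "body": {
  "increments": [
    {"x": 1, "y": 0, "z": 6, "rx": 0, "ry": 0, "rz": 0, "hand": -1},
    {"x": 1, "y": 0, "z": 11, "rx": 0, "ry": 0, "rz": 0, "hand": -1},
    {"x": 1, "y": 0, "z": 11, "rx": 0, "ry": 0, "rz": 0, "hand": -1},
    {"x": 1, "y": 0, "z": 11, "rx": 0, "ry": 0, "rz": 0, "hand": -1}
  ]
}}

```text
clock: 16.8
ee_pos: [0.6518, -0.1077, 0.12]
tcp_rot: [0.0, 0.506, 0.863, 0.0]
ft_force: [0.3, -0.1, -3.9]
grip_width: 0.029
finger_force: 60.6
```

Run:
```python
from h import *
a=np.radians(119.4); tx=np.array([np.cos(a),np.sin(a)])
p=np.array([.6515,-.1083])-.0006*tx
go([*p,.052+.0396],119.4);s=env.sense();print(s["ft_force"],s["grip_width"])
```

```text
{'d': [-0.9, -0.6, 28.4], 'h': np.float64(119.3), 'tcp': [651.8, -107.7, 120.0], 't': 16.8, 'rot': [0.0, 0.0, -0.1], 'yaw': np.float64(0.1)}
[ 0.30313817 -0.0571355  -3.93787939] 0.028962056366306166
```

Request:
{"method": "move_arm", "body": {
  "increments": [
    {"x": -0.8, "y": -0.5, "z": 0, "rx": 0, "ry": 0, "rz": 0, "hand": -1},
    {"x": -0.8, "y": -0.5, "z": 4, "rx": 0, "ry": 0, "rz": 0, "hand": -1},
    {"x": -0.8, "y": -0.5, "z": 8, "rx": 0, "ry": 0, "rz": 0, "hand": -1},
    {"x": -0.8, "y": -0.5, "z": 12, "rx": 0, "ry": 0, "rz": 0, "hand": -1},
    {"x": -0.8, "y": -0.5, "z": 15, "rx": 0, "ry": 0, "rz": 0, "hand": -1},
    {"x": -0.8, "y": -0.5, "z": 15, "rx": 0, "ry": 0, "rz": 0, "hand": -1}
  ]
}}

```text
clock: 17.4
ee_pos: [0.6514, -0.1086, 0.104]
tcp_rot: [-0.001, 0.506, 0.863, -0.0]
ft_force: [-0.2, 0.3, -3.8]
grip_width: 0.029
finger_force: 60.6
```

Bottom is 12 mm past the stud tops with no contact force. Continue home.

Request:
{"method": "move_arm", "body": {
  "increments": [
    {"x": 0, "y": 0, "z": 4, "rx": 0, "ry": 0, "rz": 0, "hand": -1},
    {"x": 0, "y": 0, "z": 8, "rx": 0, "ry": 0, "rz": 0, "hand": -1},
    {"x": 0, "y": 0, "z": 11, "rx": 0, "ry": 0, "rz": 0, "hand": -1},
    {"x": 0, "y": 0, "z": 13.5, "rx": 0, "ry": 0, "rz": 0, "hand": -1},
    {"x": 0, "y": 0, "z": 13.5, "rx": 0, "ry": 0, "rz": 0, "hand": -1},
    {"x": 0, "y": 0, "z": 13.5, "rx": 0, "ry": 0, "rz": 0, "hand": -1}
  ]
}}

```text
clock: 18.0
ee_pos: [0.6516, -0.1086, 0.0917]
tcp_rot: [-0.0, 0.506, 0.863, 0.0]
ft_force: [-4.3, 1.2, 4.4]
grip_width: 0.0289
finger_force: 61.5
```

Seated at the expected height with contact. Release and head for the left adapter.

Request:
{"method": "move_arm", "body": {
  "increments": [
    {"x": 0, "y": 0, "z": 0, "rx": 0, "ry": 0, "rz": 0, "hand": 0.1},
    {"x": 0, "y": 0, "z": 0, "rx": 0, "ry": 0, "rz": 0, "hand": 0.1},
    {"x": 0, "y": 0, "z": 0, "rx": 0, "ry": 0, "rz": 0, "hand": 0.1},
    {"x": 0, "y": 0, "z": -40, "rx": 0, "ry": 0, "rz": 0, "hand": 0.1},
    {"x": 0, "y": 0, "z": -80, "rx": 0, "ry": 0, "rz": 0, "hand": 0.1},
    {"x": 0, "y": 0, "z": -130, "rx": 0, "ry": 0, "rz": 0, "hand": 0.1},
    {"x": 0, "y": 0, "z": -170, "rx": 0, "ry": 0, "rz": 0, "hand": 0.1},
    {"x": 0, "y": 0, "z": -170, "rx": 0, "ry": 0, "rz": 0, "hand": 1},
    {"x": 0, "y": 0, "z": -170, "rx": 0, "ry": 0, "rz": 0, "hand": 1}
  ]
}}

```text
clock: 18.9
ee_pos: [0.6521, -0.1088, 0.2622]
tcp_rot: [0.001, 0.506, 0.863, 0.001]
ft_force: [-0.5, -0.2, -0.7]
grip_width: 0.0742
finger_force: 0.0
```

Run:
```python
from h import *
# find yellow adapter from scene camera (bench plane)
im,C=pic("scene"); hsv=cv2.cvtColor(im,cv2.COLOR_RGB2HSV); m=cv2.inRange(hsv,(20,90,60),(34,255,255))
n,_,st,ce=cv2.connectedComponentsWithStats(m)
for i in range(1,n):
    if st[i,4]>150: print(st[i],ce[i].round(), (onz("scene",[ce[i]],.012,C)*1000).round())
go([.588,.33,.26],90)
```

```text
[306  86  38  21 240] [326.  96.] [[-78. 800.  12.]]
[314  90  44  23 291] [337. 101.] [[-10. 792.  12.]]
[330  96  42  22 272] [352. 107.] [[ 67. 792.  12.]]
[428 125  29  23 228] [443. 136.] [[458. 814.  12.]]
[445 129  29  24 235] [460. 141.] [[521. 823.  12.]]
[465 135  27  24 231] [479. 147.] [[590. 829.  12.]]
[488 140  21  21 185] [499. 150.] [[652. 849.  12.]]
[378 193  38  30 595] [396. 209.] [[591. 361.  12.]]
[ 269  278   47   35 1024] [292. 297.] [[617. -76.  12.]]
{'d': [413.6, 159.0, 0.9], 'h': np.float64(119.3), 'tcp': [651.5, -108.5, 260.8], 't': 18.95, 'rot': [-0.0, -0.0, 29.3], 'yaw': np.float64(-29.3)}
```

Path is at z≈0.26, clear of everything.

Request:
{"method": "move_arm", "body": {
  "increments": [
    {"x": 414, "y": 159, "z": 0, "rx": 0, "ry": 0, "rz": 29, "hand": 1},
    {"x": 414, "y": 159, "z": 0, "rx": 0, "ry": 0, "rz": 29, "hand": 1},
    {"x": 414, "y": 159, "z": 0, "rx": 0, "ry": 0, "rz": 29, "hand": 1},
    {"x": 414, "y": 159, "z": 0, "rx": 0, "ry": 0, "rz": 29, "hand": 1},
    {"x": 414, "y": 159, "z": 0, "rx": 0, "ry": 0, "rz": 29, "hand": 1},
    {"x": 414, "y": 159, "z": 0, "rx": 0, "ry": 0, "rz": 29, "hand": 1},
    {"x": 414, "y": 159, "z": 0, "rx": 0, "ry": 0, "rz": 29, "hand": 1},
    {"x": 414, "y": 159, "z": 0, "rx": 0, "ry": 0, "rz": 29, "hand": 1},
    {"x": 414, "y": 159, "z": 0, "rx": 0, "ry": 0, "rz": 29, "hand": 1},
    {"x": 414, "y": 159, "z": 0, "rx": 0, "ry": 0, "rz": 29, "hand": 1},
    {"x": 414, "y": 159, "z": 0, "rx": 0, "ry": 0, "rz": 29, "hand": 1},
    {"x": 414, "y": 159, "z": 0, "rx": 0, "ry": 0, "rz": 29, "hand": 1}
  ]
}}

```text
clock: 20.15
ee_pos: [0.5882, 0.3286, 0.2601]
tcp_rot: [0.0, 0.706, 0.708, -0.001]
ft_force: [0.6, -0.1, 0.1]
grip_width: 0.0856
finger_force: 0.0
```

Run:
```python
from h import *
im,C=pic("wrist","w7"); yellow(im,C); go([.588,.33,.26],90)
```

```text
rect c [465.4 309.8] size [87.5 65.7] yaw 75.1 px [168 176] [242 269]
rect c [587.9 361.5] size [88.6 66.5] yaw 87.3 px [287 128] [356 219]
{'d': [1.8, -0.5, 0.6], 'h': np.float64(90.1), 'tcp': [588.5, 328.2, 260.6], 't': 20.2, 'rot': [-0.0, 0.1, 0.1], 'yaw': np.float64(-0.1)}
```

View pics/w7.png

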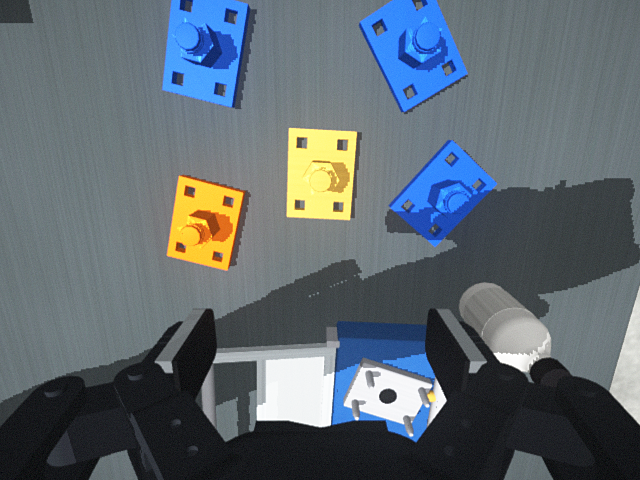

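One brass adapter, at px ≈(322,174); the orange and blue ones are decoys. Its fit is (587.9,361.5) mm, yaw 87.3°.

Run:
```python
from h import *
go([.5879,.3615,.14],177.3)
```

```text
{'d': [33.5, -0.4, 120.5], 'h': np.float64(90.1), 'tcp': [588.5, 328.2, 260.6], 't': 20.2, 'rot': [-0.1, 0.0, -87.2], 'yaw': np.float64(87.2)}
```

Request:
{"method": "move_arm", "body": {
  "increments": [
    {"x": 33.5, "y": 0, "z": 40, "rx": 0, "ry": 0, "rz": -87, "hand": 0.1},
    {"x": 33.5, "y": 0, "z": 40, "rx": 0, "ry": 0, "rz": -87, "hand": 0.1},
    {"x": 33.5, "y": 0, "z": 40, "rx": 0, "ry": 0, "rz": -87, "hand": 0.1},
    {"x": 33.5, "y": 0, "z": 80, "rx": 0, "ry": 0, "rz": -87, "hand": 0.1},
    {"x": 33.5, "y": 0, "z": 80, "rx": 0, "ry": 0, "rz": -87, "hand": 0.1},
    {"x": 33.5, "y": 0, "z": 80, "rx": 0, "ry": 0, "rz": -87, "hand": 0.1},
    {"x": 33.5, "y": 0, "z": 110, "rx": 0, "ry": 0, "rz": -87, "hand": 0.1},
    {"x": 33.5, "y": 0, "z": 120, "rx": 0, "ry": 0, "rz": -87, "hand": 0.1},
    {"x": 33.5, "y": 0, "z": 120, "rx": 0, "ry": 0, "rz": -87, "hand": 0.1},
    {"x": 33.5, "y": 0, "z": 120, "rx": 0, "ry": 0, "rz": -87, "hand": 0.1},
    {"x": 33.5, "y": 0, "z": 120, "rx": 0, "ry": 0, "rz": -87, "hand": 0.1},
    {"x": 33.5, "y": 0, "z": 120, "rx": 0, "ry": 0, "rz": -87, "hand": 0.1}
  ]
}}

```text
clock: 21.4
ee_pos: [0.5885, 0.3623, 0.1413]
tcp_rot: [0.0, 0.027, 1.0, -0.0]
ft_force: [0.6, -0.1, -0.6]
grip_width: 0.0469
finger_force: 0.0
```

Run:
```python
from h import *
go([.5879,.3615,.0385],177.3)
im,C=pic("scene"); hsv=cv2.cvtColor(im,cv2.COLOR_RGB2HSV); m=cv2.inRange(hsv,(20,90,60),(34,255,255))
n,_,st,ce=cv2.connectedComponentsWithStats(m)
for i in range(1,n):
    if st[i,4]>150 and st[i,1]>160: print(st[i],ce[i].round())
```

```text
{'d': [0.6, -0.8, 102.8], 'h': np.float64(177.0), 'tcp': [588.5, 362.3, 141.3], 't': 21.4, 'rot': [-0.0, 0.0, -0.3], 'yaw': np.float64(0.3)}
[378 193  38  30 594] [396. 209.]
[ 269  279   47   34 1015] [292. 297.]
```

Adapter not moved. Grasp.

Request:
{"method": "move_arm", "body": {
  "increments": [
    {"x": 0.5, "y": -0.8, "z": 40, "rx": 0, "ry": 0, "rz": 0, "hand": 0.1},
    {"x": 0.5, "y": -0.8, "z": 80, "rx": 0, "ry": 0, "rz": 0, "hand": 0.1},
    {"x": 0.5, "y": -0.8, "z": 102, "rx": 0, "ry": 0, "rz": 0, "hand": 0.1},
    {"x": 0.5, "y": -0.8, "z": 102, "rx": 0, "ry": 0, "rz": 0, "hand": 0.1},
    {"x": 0.5, "y": -0.8, "z": 102, "rx": 0, "ry": 0, "rz": 0, "hand": -1},
    {"x": 0.5, "y": -0.8, "z": 102, "rx": 0, "ry": 0, "rz": 0, "hand": -1},
    {"x": 0.5, "y": -0.8, "z": 102, "rx": 0, "ry": 0, "rz": 0, "hand": -1},
    {"x": 0.5, "y": -0.8, "z": 102, "rx": 0, "ry": 0, "rz": 0, "hand": -1}
  ]
}}

```text
clock: 22.25
ee_pos: [0.5879, 0.3632, 0.0405]
tcp_rot: [0.001, 0.024, 1.0, 0.0]
ft_force: [-0.3, -0.6, 1.9]
grip_width: 0.0289
finger_force: 62.0
```

Run:
```python
from h import *
s=env.sense()
m=R.from_quat(np.roll(s["tcp_rot"],-1)).as_matrix(); print("adapter in tool",m.T@(np.array([.5879,.3615,0])-s["ee_pos"])*1000, s["grip_width"],s["finger_force"])
a=np.radians(70); c=np.array([.6585,.127])-.075*np.array([np.cos(a),np.sin(a)])
go([*c,.29],70)
```

```text
adapter in tool [-1.31021351e-02 -1.70256620e+00  4.05201248e+01] 0.028933017013412148 62.00749930925667
{'d': [-60.0, -303.9, -249.7], 'h': np.float64(177.2), 'tcp': [587.9, 363.2, 40.5], 't': 22.25, 'rot': [0.1, 0.0, 107.2], 'yaw': np.float64(-107.2)}
```

Request:
{"method": "move_arm", "body": {
  "increments": [
    {"x": 0, "y": 0, "z": -30, "rx": 0, "ry": 0, "rz": 0, "hand": -1},
    {"x": 0, "y": 0, "z": -75, "rx": 0, "ry": 0, "rz": 0, "hand": -1},
    {"x": 0, "y": 0, "z": -120, "rx": 0, "ry": 0, "rz": 6, "hand": -1},
    {"x": 0, "y": 0, "z": -165, "rx": 0, "ry": 0, "rz": 12, "hand": -1},
    {"x": -8, "y": -40, "z": -190, "rx": 0, "ry": 0, "rz": 18, "hand": -1},
    {"x": -16, "y": -80, "z": -215, "rx": 0, "ry": 0, "rz": 25, "hand": -1},
    {"x": -24, "y": -120, "z": -235, "rx": 0, "ry": 0, "rz": 32, "hand": -1},
    {"x": -32, "y": -160, "z": -250, "rx": 0, "ry": 0, "rz": 39, "hand": -1},
    {"x": -40, "y": -200, "z": -250, "rx": 0, "ry": 0, "rz": 46, "hand": -1},
    {"x": -48, "y": -240, "z": -250, "rx": 0, "ry": 0, "rz": 53, "hand": -1},
    {"x": -54, "y": -275, "z": -250, "rx": 0, "ry": 0, "rz": 60, "hand": -1},
    {"x": -60, "y": -304, "z": -250, "rx": 0, "ry": 0, "rz": 67, "hand": -1}
  ]
}}

```text
clock: 23.45
ee_pos: [0.6325, 0.0537, 0.2898]
tcp_rot: [0.0, 0.575, 0.818, 0.0]
ft_force: [0.1, 0.4, -4.6]
grip_width: 0.0288
finger_force: 61.3
```

Run:
```python
from h import *
a=np.radians(70); c=np.array([.6585,.127])-.075*np.array([np.cos(a),np.sin(a)])
go([*c,.29],70)
```

```text
{'d': [2.5, 1.3, -0.2], 'h': np.float64(109.9), 'tcp': [632.5, 53.7, 289.8], 't': 23.45, 'rot': [0.0, 0.0, 39.9], 'yaw': np.float64(-39.9)}
```

Request:
{"method": "move_arm", "body": {
  "increments": [
    {"x": 2, "y": 1, "z": 0, "rx": 0, "ry": 0, "rz": 8, "hand": -1},
    {"x": 2, "y": 1, "z": 0, "rx": 0, "ry": 0, "rz": 16, "hand": -1},
    {"x": 2, "y": 1, "z": 0, "rx": 0, "ry": 0, "rz": 24, "hand": -1},
    {"x": 2, "y": 1, "z": 0, "rx": 0, "ry": 0, "rz": 32, "hand": -1},
    {"x": 2, "y": 1, "z": 0, "rx": 0, "ry": 0, "rz": 40, "hand": -1},
    {"x": 2, "y": 1, "z": 0, "rx": 0, "ry": 0, "rz": 40, "hand": -1},
    {"x": 2, "y": 1, "z": 0, "rx": 0, "ry": 0, "rz": 40, "hand": -1}
  ]
}}

```text
clock: 24.15
ee_pos: [0.6328, 0.0589, 0.2893]
tcp_rot: [-0.0, 0.817, 0.577, -0.0]
ft_force: [-1.1, 0.2, -4.1]
grip_width: 0.0293
finger_force: 61.3
```

Run:
```python
from h import *
im,C=pic("wrist","w8"); pad(im,C,(.6585,.127),"p2"); hole(im,C,(.6585,.127)); go([.6585,.127,.13],70)
```

```text
pad c [662.5 127.5] size [59.1 81.5] yaw -20.5 px [321. 135.]
hole 154 [[662.2 126.5  52. ]]
{'d': [72.9, 1.4, 159.3], 'h': np.float64(70.5), 'tcp': [632.9, 58.8, 289.3], 't': 24.2, 'rot': [-0.0, -0.0, 0.5], 'yaw': np.float64(-0.5)}
```

View pics/p2.png

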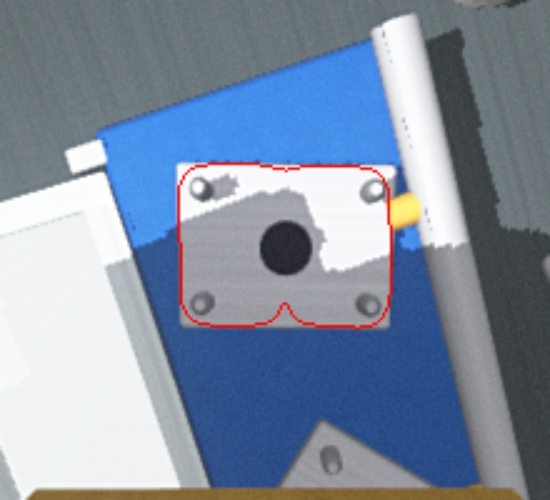

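Port 2 is segmented at crop centre (285,247). Re-measure it settled and centred.

Run:
```python
from h import *
im,C=pic("wrist"); pad(im,C,(.6622,.1272)); hole(im,C,(.6622,.1272)); go([.6622,.1272,.125],69.6)
# corners
px=proj("wrist",[[.6622+x*np.cos(np.radians(-20.5))-y*np.sin(np.radians(-20.5)),.1272+x*np.sin(np.radians(-20.5))+y*np.cos(np.radians(-20.5)),.052] for x,y in((-.041,-.03),(.041,-.03),(.041,.03),(-.041,.03))],C)
rect(im,C,px,.052)
```

```text
pad c [662.5 127.5] size [59.2 81.4] yaw -20.5 px [325. 133.]
hole 143 [[661.6 126.2  52. ]]
{'d': [74.3, 4.6, 164.4], 'h': np.float64(70.4), 'tcp': [632.9, 58.7, 289.4], 't': 24.25, 'rot': [-0.0, -0.0, 0.8], 'yaw': np.float64(-0.8)}
c [662.8 127.5] yaw -20.2 sides [81.1 57.8 82.  58.2] [[282.70001220703125, 163.39999389648438], [366.1000061035156, 164.1999969482422], [370.29998779296875, 100.30000305175781], [281.6000061035156, 99.0]]
```

Request:
{"method": "move_arm", "body": {
  "increments": [
    {"x": 40, "y": 3, "z": 30, "rx": 0, "ry": 0, "rz": 0.8, "hand": -1},
    {"x": 74.5, "y": 4.8, "z": 60, "rx": 0, "ry": 0, "rz": 0.8, "hand": -1},
    {"x": 74.5, "y": 4.8, "z": 100, "rx": 0, "ry": 0, "rz": 0.8, "hand": -1},
    {"x": 74.5, "y": 4.8, "z": 140, "rx": 0, "ry": 0, "rz": 0.8, "hand": -1},
    {"x": 74.5, "y": 4.8, "z": 165, "rx": 0, "ry": 0, "rz": 0.8, "hand": -1},
    {"x": 74.5, "y": 4.8, "z": 165, "rx": 0, "ry": 0, "rz": 0.8, "hand": -1},
    {"x": 74.5, "y": 4.8, "z": 165, "rx": 0, "ry": 0, "rz": 0.8, "hand": -1},
    {"x": 74.5, "y": 4.8, "z": 165, "rx": 0, "ry": 0, "rz": 0.8, "hand": -1},
    {"x": 74.5, "y": 4.8, "z": 165, "rx": 0, "ry": 0, "rz": 0.8, "hand": -1}
  ]
}}

```text
clock: 25.15
ee_pos: [0.6638, 0.1271, 0.1263]
tcp_rot: [0.001, 0.822, 0.57, 0.001]
ft_force: [-0.3, -0.2, -4.8]
grip_width: 0.0288
finger_force: 61.1
```

Run:
```python
from h import *
go([.6624,.1275,.0925],69.5);s=env.sense();print(s["ft_force"],s["grip_width"])
```

```text
{'d': [-0.2, -1.5, 33.8], 'h': np.float64(69.5), 'tcp': [663.8, 127.1, 126.3], 't': 25.15, 'rot': [0.1, -0.1, -0.0], 'yaw': np.float64(0.0)}
[-0.29244028 -0.21874888 -4.81636577] 0.028801469181851592
```

Request:
{"method": "move_arm", "body": {
  "increments": [
    {"x": -0.2, "y": -1.4, "z": 0, "rx": 0, "ry": 0, "rz": 0, "hand": -1},
    {"x": -0.2, "y": -1.4, "z": 3, "rx": 0, "ry": 0, "rz": 0, "hand": -1},
    {"x": -0.2, "y": -1.4, "z": 7, "rx": 0, "ry": 0, "rz": 0, "hand": -1},
    {"x": -0.2, "y": -1.4, "z": 10, "rx": 0, "ry": 0, "rz": 0, "hand": -1},
    {"x": -0.2, "y": -1.4, "z": 14, "rx": 0, "ry": 0, "rz": 0, "hand": -1},
    {"x": -0.2, "y": -1.4, "z": 18, "rx": 0, "ry": 0, "rz": 0, "hand": -1},
    {"x": -0.2, "y": -1.4, "z": 18, "rx": 0, "ry": 0, "rz": 0, "hand": -1}
  ]
}}

```text
clock: 25.85
ee_pos: [0.6609, 0.1275, 0.1053]
tcp_rot: [-0.0, 0.822, 0.57, -0.001]
ft_force: [-0.3, -0.7, -3.5]
grip_width: 0.0286
finger_force: 61.2
```

Run:
```python
from h import *
go([.6624,.1275,.0925],69.5);s=env.sense();print(s["ft_force"],s["grip_width"])
```

```text
{'d': [0.6, 1.4, 12.8], 'h': np.float64(69.5), 'tcp': [660.9, 127.5, 105.3], 't': 25.85, 'rot': [-0.1, 0.0, -0.0], 'yaw': np.float64(0.0)}
[-0.26855561 -0.66286521 -3.46335901] 0.028639738716414093
```

Request:
{"method": "move_arm", "body": {
  "increments": [
    {"x": 0, "y": 0.3, "z": 4, "rx": 0, "ry": 0, "rz": 0, "hand": -1},
    {"x": 0, "y": 0.3, "z": 8, "rx": 0, "ry": 0, "rz": 0, "hand": -1},
    {"x": 0, "y": 0.3, "z": 11, "rx": 0, "ry": 0, "rz": 0, "hand": -1},
    {"x": 0, "y": 0.3, "z": 14, "rx": 0, "ry": 0, "rz": 0, "hand": -1},
    {"x": 0, "y": 0.3, "z": 14, "rx": 0, "ry": 0, "rz": 0, "hand": -1},
    {"x": 0, "y": 0.3, "z": 14, "rx": 0, "ry": 0, "rz": 0, "hand": -1}
  ]
}}

```text
clock: 26.45
ee_pos: [0.6616, 0.1273, 0.0925]
tcp_rot: [0.0, 0.822, 0.57, 0.0]
ft_force: [-2.9, 0.0, 0.4]
grip_width: 0.0293
finger_force: 62.0
```

Request:
{"method": "move_arm", "body": {
  "increments": [
    {"x": 0, "y": 0, "z": 1.2, "rx": 0, "ry": 0, "rz": 0, "hand": -1},
    {"x": 0, "y": 0, "z": 1.2, "rx": 0, "ry": 0, "rz": 0, "hand": -1},
    {"x": 0, "y": 0, "z": 1.2, "rx": 0, "ry": 0, "rz": 0, "hand": -1}
  ]
}}

```text
clock: 26.75
ee_pos: [0.6616, 0.1273, 0.0925]
tcp_rot: [-0.0, 0.822, 0.57, 0.0]
ft_force: [-6.9, 0.2, 12.0]
grip_width: 0.0291
finger_force: 63.4
```

Firmly home (z unchanged, force up). Release, rise, and check all placements.

Request:
{"method": "move_arm", "body": {
  "increments": [
    {"x": 0, "y": 0, "z": 0, "rx": 0, "ry": 0, "rz": 0, "hand": 0.1},
    {"x": 0, "y": 0, "z": 0, "rx": 0, "ry": 0, "rz": 0, "hand": 0.1},
    {"x": 0, "y": 0, "z": 0, "rx": 0, "ry": 0, "rz": 0, "hand": 0.1},
    {"x": 0, "y": 0, "z": -40, "rx": 0, "ry": 0, "rz": 0, "hand": 0.1},
    {"x": 0, "y": 0, "z": -80, "rx": 0, "ry": 0, "rz": 0, "hand": 0.1},
    {"x": 0, "y": 0, "z": -130, "rx": 0, "ry": 0, "rz": 0, "hand": 0.1},
    {"x": 0, "y": 0, "z": -180, "rx": 0, "ry": 0, "rz": 0, "hand": 0.1},
    {"x": 0, "y": 0, "z": -205, "rx": 0, "ry": 0, "rz": 0, "hand": 0.1},
    {"x": 0, "y": 0, "z": -205, "rx": 0, "ry": 0, "rz": 0, "hand": 0.1}
  ]
}}

```text
clock: 27.65
ee_pos: [0.6634, 0.127, 0.3007]
tcp_rot: [0.002, 0.822, 0.57, 0.003]
ft_force: [1.5, -0.2, -0.1]
grip_width: 0.047
finger_force: 0.0
```

Run:
```python
from h import *
go([.62,-.03,.30],87.4)
```

```text
{'d': [-162.2, 14.4, 0.2], 'h': np.float64(69.4), 'tcp': [663.4, 127.0, 300.7], 't': 27.65, 'rot': [0.4, -0.2, -18.0], 'yaw': np.float64(18.0)}
```

Request:
{"method": "move_arm", "body": {
  "increments": [
    {"x": -162, "y": 14, "z": 0, "rx": 0, "ry": 0, "rz": -18, "hand": 1},
    {"x": -162, "y": 14, "z": 0, "rx": 0, "ry": 0, "rz": -18, "hand": 1},
    {"x": -162, "y": 14, "z": 0, "rx": 0, "ry": 0, "rz": -18, "hand": 1},
    {"x": -162, "y": 14, "z": 0, "rx": 0, "ry": 0, "rz": -18, "hand": 1},
    {"x": -162, "y": 14, "z": 0, "rx": 0, "ry": 0, "rz": -18, "hand": 1},
    {"x": -162, "y": 14, "z": 0, "rx": 0, "ry": 0, "rz": -18, "hand": 1},
    {"x": -162, "y": 14, "z": 0, "rx": 0, "ry": 0, "rz": -18, "hand": 1}
  ]
}}

```text
clock: 28.35
ee_pos: [0.6183, -0.027, 0.2953]
tcp_rot: [-0.001, 0.722, 0.692, -0.0]
ft_force: [0.1, 0.7, -0.1]
grip_width: 0.0855
finger_force: 0.0
```

Run:
```python
from h import *
im,C=pic("wrist","w9"); yellow(im,C,.064)
# bar edges near image: bright vertical white line; print bar centre column rows
hsv=cv2.cvtColor(im,cv2.COLOR_RGB2HSV)
go([.62,-.03,.30],87.4)
```

```text
rect c [ 651.1 -107.4] size [88.5 68.5] yaw 29.1 px [304 239] [405 328]
rect c [663.9 125.4] size [66.4 92. ] yaw -20.5 px [304   0] [424  91]
{'d': [-2.8, 1.8, -4.6], 'h': np.float64(87.6), 'tcp': [618.3, -27.2, 295.4], 't': 28.4, 'rot': [-0.0, -0.0, 0.2], 'yaw': np.float64(-0.2)}
```

View pics/w9.png

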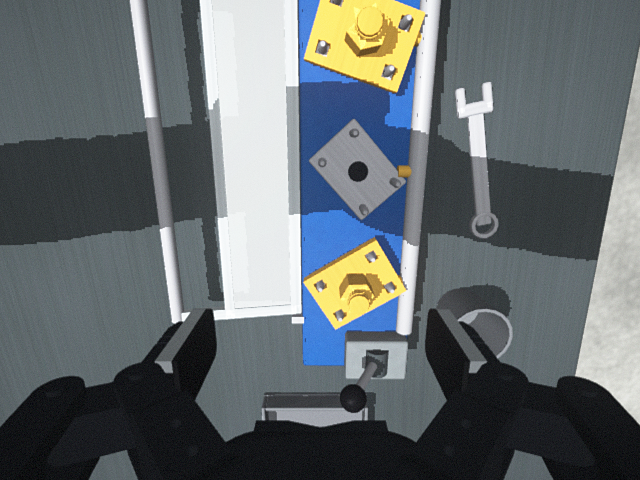

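Both adapters sit home with studs showing through their holes ((364,38) and (356,288)), and the middle port is free. The bar runs from (137,0) to (180,320). Now raise the guard.

Run:
```python
from h import *
im=cv2.imread("pics/w9.png")[:,:,::-1].copy()
g=im.min(2).astype(int)
for r in (80,130,180,230,280):
    e=137+43/320*r; seg=g[r,int(e)-20:int(e)+25]; b=np.nonzero(seg>seg.min()+.5*(seg.max()-seg.min()))[0]+int(e)-20
    print(r,b.min(),b.max(),(onz("wrist",[(b.mean(),r)],.054)*1000).round(1))
go([.461,.0187,.13],87.4)
H=np.array([.599,.0124]);x=np.array([.999,-.0457])
```

```text
80 140 151 [[462.6 100.3  54. ]]
130 135 160 [[457.7  56.6  54. ]]
180 154 166 [[460.1   9.1  54. ]]
230 160 169 [[455.9 -42.2  54. ]]
280 167 175 [[453.4 -98.2  54. ]]
{'d': [39.2, -158.9, 165.5], 'h': np.float64(87.6), 'tcp': [618.3, -27.2, 295.4], 't': 28.4, 'rot': [-0.0, -0.0, 0.2], 'yaw': np.float64(-0.2)}
```

Request:
{"method": "move_arm", "body": {
  "increments": [
    {"x": 39, "y": -159, "z": 0, "rx": 0, "ry": 0, "rz": 0, "hand": 0.1},
    {"x": 39, "y": -159, "z": 0, "rx": 0, "ry": 0, "rz": 0, "hand": 0.1},
    {"x": 39, "y": -159, "z": 0, "rx": 0, "ry": 0, "rz": 0, "hand": 0.1},
    {"x": 39, "y": -159, "z": 50, "rx": 0, "ry": 0, "rz": 0, "hand": 0.1},
    {"x": 39, "y": -159, "z": 100, "rx": 0, "ry": 0, "rz": 0, "hand": 0.1},
    {"x": 39, "y": -159, "z": 150, "rx": 0, "ry": 0, "rz": 0, "hand": 0.1},
    {"x": 39, "y": -159, "z": 165, "rx": 0, "ry": 0, "rz": 0, "hand": 0.1},
    {"x": 39, "y": -159, "z": 165, "rx": 0, "ry": 0, "rz": 0, "hand": 0.1},
    {"x": 39, "y": -159, "z": 165, "rx": 0, "ry": 0, "rz": 0, "hand": 0.1}
  ]
}}

```text
clock: 29.3
ee_pos: [0.4613, 0.0172, 0.1314]
tcp_rot: [0.0, 0.722, 0.692, -0.0]
ft_force: [-0.7, -0.1, -0.1]
grip_width: 0.0467
finger_force: 0.0
```

Run:
```python
from h import *
go([.4605,.0187,.057],87.4)
```

```text
{'d': [1.4, -0.8, 74.4], 'h': np.float64(87.5), 'tcp': [461.3, 17.2, 131.4], 't': 29.3, 'rot': [-0.0, 0.0, 0.1], 'yaw': np.float64(-0.1)}
```

Request:
{"method": "move_arm", "body": {
  "increments": [
    {"x": 1, "y": -1, "z": 40, "rx": 0, "ry": 0, "rz": 0, "hand": 0.1},
    {"x": 1, "y": -1, "z": 66, "rx": 0, "ry": 0, "rz": 0, "hand": 0.1},
    {"x": 1, "y": -1, "z": 74, "rx": 0, "ry": 0, "rz": 0, "hand": 0.1},
    {"x": 1, "y": -1, "z": 74, "rx": 0, "ry": 0, "rz": 0, "hand": 0.1},
    {"x": 1, "y": -1, "z": 74, "rx": 0, "ry": 0, "rz": 0, "hand": -1},
    {"x": 1, "y": -1, "z": 74, "rx": 0, "ry": 0, "rz": 0, "hand": -1},
    {"x": 1, "y": -1, "z": 74, "rx": 0, "ry": 0, "rz": 0, "hand": -1},
    {"x": 1, "y": -1, "z": 74, "rx": 0, "ry": 0, "rz": 0, "hand": -1}
  ]
}}

```text
clock: 30.1
ee_pos: [0.4608, 0.0179, 0.0584]
tcp_rot: [0.001, 0.723, 0.691, 0.001]
ft_force: [-0.4, -0.7, 10.3]
grip_width: 0.0121
finger_force: 58.4
```

Run:
```python
from h import *
s=env.sense();print(s["ft_force"],s["grip_width"]);p0=np.array(s["ee_pos"])
x=np.array([.999,-.0457,0]); 
f=lambda q:.14*np.array([-np.sin(q),0,np.cos(q)])
for q in np.arange(1.3,-.05,-.1):
    d=f(q)-f(1.4); print(round(q,2),end=' '); go(p0+d[0]*x+np.array([0,0,d[2]]))
```

```text
[-0.3802236  -0.74457396 10.32774424] 0.012073724515026644
1.3 {'d': [0.0, 3.1, -13.6], 'h': np.float64(87.5), 'tcp': [460.8, 17.9, 58.4], 't': 30.1}
1.2 {'d': [0.0, 7.6, -26.9], 'h': np.float64(87.5), 'tcp': [460.8, 17.9, 58.4], 't': 30.1}
1.1 {'d': [0.0, 13.3, -39.7], 'h': np.float64(87.5), 'tcp': [460.8, 17.9, 58.4], 't': 30.1}
1.0 {'d': [0.0, 20.3, -51.8], 'h': np.float64(87.5), 'tcp': [460.8, 17.9, 58.4], 't': 30.1}
0.9 {'d': [0.0, 28.5, -63.2], 'h': np.float64(87.5), 'tcp': [460.8, 17.9, 58.4], 't': 30.1}
0.8 {'d': [-0.0, 37.7, -73.6], 'h': np.float64(87.5), 'tcp': [460.8, 17.9, 58.4], 't': 30.1}
0.7 {'d': [-0.0, 48.0, -83.1], 'h': np.float64(87.5), 'tcp': [460.8, 17.9, 58.4], 't': 30.1}
0.6 {'d': [-0.0, 59.2, -91.6], 'h': np.float64(87.5), 'tcp': [460.8, 17.9, 58.4], 't': 30.1}
0.5 {'d': [-0.0, 71.1, -98.9], 'h': np.float64(87.5), 'tcp': [460.8, 17.9, 58.4], 't': 30.1}
0.4 {'d': [-0.1, 83.7, -104.9], 'h': np.float64(87.5), 'tcp': [460.8, 17.9, 58.4], 't': 30.1}
0.3 {'d': [-0.1, 96.9, -109.7], 'h': np.float64(87.5), 'tcp': [460.8, 17.9, 58.4], 't': 30.1}
0.2 {'d': [-0.1, 110.5, -113.1], 'h': np.float64(87.5), 'tcp': [460.8, 17.9, 58.4], 't': 30.1}
0.1 {'d': [-0.1, 124.3, -115.2], 'h': np.float64(87.5), 'tcp': [460.8, 17.9, 58.4], 't': 30.1}
-0.0 {'d': [-0.1, 138.3, -115.8], 'h': np.float64(87.5), 'tcp': [460.8, 17.9, 58.4], 't': 30.1}
```

Gripped the bar (12 mm). Follow the arc up to 0.5 rad first.

Request:
{"method": "move_arm", "body": {
  "increments": [
    {"x": 0, "y": 3, "z": -14, "rx": 0, "ry": 0, "rz": 0, "hand": -1},
    {"x": 0, "y": 8, "z": -27, "rx": 0, "ry": 0, "rz": 0, "hand": -1},
    {"x": 0, "y": 13, "z": -40, "rx": 0, "ry": 0, "rz": 0, "hand": -1},
    {"x": 0, "y": 20, "z": -52, "rx": 0, "ry": 0, "rz": 0, "hand": -1},
    {"x": 0, "y": 28, "z": -63, "rx": 0, "ry": 0, "rz": 0, "hand": -1},
    {"x": 0, "y": 38, "z": -74, "rx": 0, "ry": 0, "rz": 0, "hand": -1},
    {"x": 0, "y": 48, "z": -83, "rx": 0, "ry": 0, "rz": 0, "hand": -1},
    {"x": 0, "y": 59, "z": -92, "rx": 0, "ry": 0, "rz": 0, "hand": -1},
    {"x": 0, "y": 71, "z": -99, "rx": 0, "ry": 0, "rz": 0, "hand": -1},
    {"x": 0, "y": 71, "z": -99, "rx": 0, "ry": 0, "rz": 0, "hand": -1}
  ]
}}

```text
clock: 31.1
ee_pos: [0.5239, 0.0149, 0.1576]
tcp_rot: [-0.006, 0.723, 0.691, -0.004]
ft_force: [-30.8, 2.6, 44.5]
grip_width: 0.0118
finger_force: 61.6
```

Some radial preload, so loosen the fingers to straddle and push the rest of the way.

Request:
{"method": "move_arm", "body": {
  "increments": [
    {"x": 0, "y": 0, "z": 0, "rx": 0, "ry": 0, "rz": 0, "hand": -0.3},
    {"x": 0, "y": 0, "z": 0, "rx": 0, "ry": 0, "rz": 0, "hand": -0.3},
    {"x": 0, "y": 0, "z": 0, "rx": 0, "ry": 0, "rz": 0, "hand": -0.3},
    {"x": 0, "y": 0, "z": 0, "rx": 0, "ry": 0, "rz": 0, "hand": -0.3}
  ]
}}

```text
clock: 31.5
ee_pos: [0.5311, 0.0146, 0.1562]
tcp_rot: [0.0, 0.723, 0.691, 0.0]
ft_force: [0.3, -0.0, 0.1]
grip_width: 0.0302
finger_force: 0.0
```

Run:
```python
from h import *
H=np.array([.599,.0124]);x=np.array([.999,-.0457])
for q in (.5,.3,.1,0): go([*(H-x*.14*np.sin(q)),.03+.14*np.cos(q)])
```

```text
{'d': [0.9, 0.8, 3.4], 'h': np.float64(87.5), 'tcp': [531.1, 14.6, 156.2], 't': 31.5}
{'d': [0.9, 26.6, -7.5], 'h': np.float64(87.5), 'tcp': [531.1, 14.6, 156.2], 't': 31.5}
{'d': [0.8, 54.0, -13.0], 'h': np.float64(87.5), 'tcp': [531.1, 14.6, 156.2], 't': 31.5}
{'d': [0.8, 68.0, -13.7], 'h': np.float64(87.5), 'tcp': [531.1, 14.6, 156.2], 't': 31.5}
```

Request:
{"method": "move_arm", "body": {
  "increments": [
    {"x": 0, "y": 12, "z": -5, "rx": 0, "ry": 0, "rz": 0, "hand": -0.3},
    {"x": 0, "y": 24, "z": -8, "rx": 0, "ry": 0, "rz": 0, "hand": -0.3},
    {"x": 0, "y": 36, "z": -11, "rx": 0, "ry": 0, "rz": 0, "hand": -0.3},
    {"x": 0, "y": 48, "z": -13, "rx": 0, "ry": 0, "rz": 0, "hand": -0.3},
    {"x": 0, "y": 58, "z": -14, "rx": 0, "ry": 0, "rz": 0, "hand": -0.3},
    {"x": 0, "y": 66, "z": -14, "rx": 0, "ry": 0, "rz": 0, "hand": -0.3},
    {"x": 0, "y": 72, "z": -14, "rx": 0, "ry": 0, "rz": 0, "hand": -0.3},
    {"x": 0, "y": 76, "z": -14, "rx": 0, "ry": 0, "rz": 0, "hand": -0.3},
    {"x": 0, "y": 78, "z": -14, "rx": 0, "ry": 0, "rz": 0, "hand": -0.3},
    {"x": 0, "y": 78, "z": -14, "rx": 0, "ry": 0, "rz": 0, "hand": -0.3}
  ]
}}

```text
clock: 32.5
ee_pos: [0.6068, 0.0112, 0.1695]
tcp_rot: [-0.002, 0.723, 0.691, -0.001]
ft_force: [-10.0, 1.0, 6.8]
grip_width: 0.0299
finger_force: 4.9
```

Request:
{"method": "move_arm", "body": {
  "increments": [
    {"x": 0, "y": 2, "z": 0, "rx": 0, "ry": 0, "rz": 0, "hand": -0.3},
    {"x": 0, "y": 3, "z": 0, "rx": 0, "ry": 0, "rz": 0, "hand": -0.3},
    {"x": 0, "y": 3, "z": 0, "rx": 0, "ry": 0, "rz": 0, "hand": -0.3}
  ]
}}

```text
clock: 32.8
ee_pos: [0.6071, 0.0112, 0.1694]
tcp_rot: [-0.004, 0.723, 0.691, -0.003]
ft_force: [-19.6, 0.9, 13.7]
grip_width: 0.0298
finger_force: 10.2
```

Guard is on its end stop. Back off, lift, and go to the lever.

Request:
{"method": "move_arm", "body": {
  "increments": [
    {"x": 0, "y": -9, "z": 0, "rx": 0, "ry": 0, "rz": 0, "hand": -0.25},
    {"x": 0, "y": -10, "z": 0, "rx": 0, "ry": 0, "rz": 0, "hand": -0.2},
    {"x": 0, "y": -10, "z": 0, "rx": 0, "ry": 0, "rz": 0, "hand": -0.2},
    {"x": 0, "y": -10, "z": -40, "rx": 0, "ry": 0, "rz": 0, "hand": -0.2},
    {"x": 0, "y": -10, "z": -80, "rx": 0, "ry": 0, "rz": 0, "hand": -0.2},
    {"x": 0, "y": -10, "z": -110, "rx": 0, "ry": 0, "rz": 0, "hand": -0.2},
    {"x": 0, "y": -10, "z": -110, "rx": 0, "ry": 0, "rz": 0, "hand": -1},
    {"x": 0, "y": -10, "z": -110, "rx": 0, "ry": 0, "rz": 0, "hand": -1}
  ]
}}

```text
clock: 33.6
ee_pos: [0.6024, 0.0116, 0.2805]
tcp_rot: [0.001, 0.723, 0.691, 0.001]
ft_force: [0.0, 0.7, -0.8]
grip_width: 0.0057
finger_force: 0.0
```

Run:
```python
from h import *
im,C=pic("scene"); im2,C2=pic("side")
def dark(im,box):
    x0,y0,x1,y1=box; m=(im[y0:y1,x0:x1].max(2)<45).astype(np.uint8); n,_,st,ce=cv2.connectedComponentsWithStats(m)
    i=1+np.argmax(st[1:,4]); return ce[i]+[x0,y0],st[i,4]
a,b=dark(im,(240,283,272,310)),dark(im2,(320,288,350,318)); print(a,b)
print("ball",tri([("scene",a[0],C),("side",b[0],C2)]))
go([.600,-.205,.27],87.4); go([.600,-.205,.135])
```

```text
Traceback (most recent call last):
ValueError: attempt to get argmax of an empty sequence
```

Run:
```python
from h import *
go([.600,-.205,.28],87.4); go([.600,-.205,.135])
```

```text
{'d': [-216.5, 8.1, -1.0], 'h': np.float64(87.5), 'tcp': [601.4, 11.7, 279.0], 't': 33.7, 'rot': [-0.1, 0.0, 0.1], 'yaw': np.float64(-0.1)}
{'d': [-216.5, 8.3, 144.0], 'h': np.float64(87.5), 'tcp': [601.4, 11.7, 279.0], 't': 33.7}
```

Request:
{"method": "move_arm", "body": {
  "increments": [
    {"x": -217, "y": 8, "z": 0, "rx": 0, "ry": 0, "rz": 0, "hand": -1},
    {"x": -217, "y": 8, "z": 0, "rx": 0, "ry": 0, "rz": 0, "hand": -1},
    {"x": -217, "y": 8, "z": 0, "rx": 0, "ry": 0, "rz": 0, "hand": -1},
    {"x": -217, "y": 8, "z": 0, "rx": 0, "ry": 0, "rz": 0, "hand": -1},
    {"x": -217, "y": 8, "z": 0, "rx": 0, "ry": 0, "rz": 0, "hand": -1},
    {"x": -217, "y": 8, "z": 0, "rx": 0, "ry": 0, "rz": 0, "hand": -1},
    {"x": -217, "y": 8, "z": 0, "rx": 0, "ry": 0, "rz": 0, "hand": -1},
    {"x": -217, "y": 8, "z": 0, "rx": 0, "ry": 0, "rz": 0, "hand": -1},
    {"x": -217, "y": 8, "z": 50, "rx": 0, "ry": 0, "rz": 0, "hand": -1},
    {"x": -217, "y": 8, "z": 100, "rx": 0, "ry": 0, "rz": 0, "hand": -1},
    {"x": -217, "y": 8, "z": 144, "rx": 0, "ry": 0, "rz": 0, "hand": -1},
    {"x": -217, "y": 8, "z": 144, "rx": 0, "ry": 0, "rz": 0, "hand": -1}
  ]
}}

```text
clock: 34.9
ee_pos: [0.5973, -0.2019, 0.1305]
tcp_rot: [-0.005, 0.722, 0.692, -0.002]
ft_force: [-0.6, 0.2, -0.2]
grip_width: -0.0001
finger_force: 0.0
```

Request:
{"method": "move_arm", "body": {
  "increments": [
    {"x": 0, "y": 10, "z": 0, "rx": 0, "ry": 0, "rz": 0, "hand": -1},
    {"x": 0, "y": 20, "z": 0, "rx": 0, "ry": 0, "rz": 0, "hand": -1},
    {"x": 0, "y": 30, "z": -1, "rx": 0, "ry": 0, "rz": 0, "hand": -1},
    {"x": 0, "y": 40, "z": -2, "rx": 0, "ry": 0, "rz": 0, "hand": -1},
    {"x": 0, "y": 50, "z": -2, "rx": 0, "ry": 0, "rz": 0, "hand": -1},
    {"x": 0, "y": 60, "z": -1, "rx": 0, "ry": 0, "rz": 0, "hand": -1},
    {"x": 0, "y": 68, "z": 0, "rx": 0, "ry": 0, "rz": 0, "hand": -1},
    {"x": 0, "y": 74, "z": 1, "rx": 0, "ry": 0, "rz": 0, "hand": -1},
    {"x": 0, "y": 78, "z": 2, "rx": 0, "ry": 0, "rz": 0, "hand": -1},
    {"x": 0, "y": 78, "z": 2, "rx": 0, "ry": 0, "rz": 0, "hand": -1}
  ]
}}

```text
clock: 35.9
ee_pos: [0.6783, -0.209, 0.1335]
tcp_rot: [-0.0, 0.723, 0.691, -0.0]
ft_force: [0.7, 0.2, -0.1]
grip_width: 0.0002
finger_force: 0.0
```

No end stop felt yet; keep pushing in small steps.

Request:
{"method": "move_arm", "body": {
  "increments": [
    {"x": 0, "y": 4, "z": 0, "rx": 0, "ry": 0, "rz": 0, "hand": -1},
    {"x": 0, "y": 8, "z": 0, "rx": 0, "ry": 0, "rz": 0, "hand": -1},
    {"x": 0, "y": 8, "z": 0, "rx": 0, "ry": 0, "rz": 0, "hand": -1}
  ]
}}

```text
clock: 36.2
ee_pos: [0.6824, -0.2096, 0.1335]
tcp_rot: [-0.003, 0.723, 0.691, -0.002]
ft_force: [-14.0, 1.1, 6.0]
grip_width: -0.0004
finger_force: 6.8
```

Run:
```python
from h import *
im,C=pic("side","sd2"); b,C2=pic("scene","sc2")
for I,(x0,y0,x1,y1),n in((im,(310,270,390,330),"side"),(b,(235,260,320,330),"scene")):
    m=(I[y0:y1,x0:x1].max(2)<70).astype(np.uint8); k,_,st,ce=cv2.connectedComponentsWithStats(m)
    for i in range(1,k):
        if st[i,4]>25: print(n,st[i]+[x0,y0,0,0,0],(ce[i]+[x0,y0]).round(1))
    print(n,proj(n,[[.643,-.199,.123],[.71,-.202,.123],[.69,-.2,.129]]).round())
```

```text
side [ 324  270   66   42 1479] [358.5 287. ]
side [[334. 303.]
 [368. 304.]
 [358. 301.]]
scene [ 236  260   48   61 1633] [261.2 282.9]
scene [[254. 298.]
 [277. 316.]
 [270. 308.]]
```

Hard contact exactly at the predicted end position (x≈682 mm). One more small push, then retreat.

Request:
{"method": "move_arm", "body": {
  "increments": [
    {"x": 0, "y": 2, "z": 0, "rx": 0, "ry": 0, "rz": 0, "hand": -1},
    {"x": 0, "y": 2, "z": 0, "rx": 0, "ry": 0, "rz": 0, "hand": -1}
  ]
}}

```text
clock: 36.5
ee_pos: [0.6828, -0.2097, 0.1334]
tcp_rot: [-0.004, 0.723, 0.691, -0.003]
ft_force: [-19.4, 1.9, 8.6]
grip_width: -0.0001
finger_force: 9.7
```

Request:
{"method": "move_arm", "body": {
  "increments": [
    {"x": 0, "y": -10, "z": 0, "rx": 0, "ry": 0, "rz": 0, "hand": -1},
    {"x": 0, "y": -25, "z": 0, "rx": 0, "ry": 0, "rz": 0, "hand": -1},
    {"x": 0, "y": -25, "z": -45, "rx": 0, "ry": 0, "rz": 0, "hand": -1},
    {"x": 0, "y": -25, "z": -90, "rx": 0, "ry": 0, "rz": 0, "hand": -1},
    {"x": 0, "y": -25, "z": -140, "rx": 0, "ry": 0, "rz": 0, "hand": -1},
    {"x": -50, "y": -70, "z": -190, "rx": 0, "ry": 0, "rz": 0, "hand": -1},
    {"x": -90, "y": -100, "z": -190, "rx": 0, "ry": 0, "rz": 0, "hand": -1},
    {"x": -120, "y": -140, "z": -190, "rx": 0, "ry": 0, "rz": 0, "hand": -1},
    {"x": -120, "y": -180, "z": -190, "rx": 0, "ry": 0, "rz": 0, "hand": -1},
    {"x": -120, "y": -200, "z": -190, "rx": 0, "ry": 0, "rz": 0, "hand": -1},
    {"x": -120, "y": -200, "z": -190, "rx": 0, "ry": 0, "rz": 0, "hand": -1}
  ]
}}

```text
clock: 37.6
ee_pos: [0.4778, -0.323, 0.3256]
tcp_rot: [0.0, 0.725, 0.689, -0.0]
ft_force: [0.3, -0.3, 0.1]
grip_width: 0.0001
finger_force: 0.0
```

Run:
```python
from h import *
for n,(x0,y0,x1,y1) in dict(side=(310,270,400,330),scene=(235,280,320,340)).items():
    I,C=pic(n,n+"9"); m=(I[y0:y1,x0:x1].max(2)<70).astype(np.uint8); k,_,st,ce=cv2.connectedComponentsWithStats(m)
    for i in range(1,k):
        if st[i,4]>25: print(n,st[i]+[x0,y0,0,0,0],(ce[i]+[x0,y0]).round(1))
    # guard bar ends at q=0 and yellow blobs
    H=np.array([.599,.0124]);y=np.array([.0457,.999]);
    e=proj(n,[[*(H-.165*y),.17],[*(H+.165*y),.17]],C).round().astype(int); print(n,"bar pred",e.tolist())
    hsv=cv2.cvtColor(I,cv2.COLOR_RGB2HSV)
    for t in (.1,.4,.6,.9):
        c=(e[0]+(e[1]-e[0])*t).astype(int)
        # bright low-sat profile across bar along image perpendicular axis
        prof=I[c[1],c[0]-14:c[0]+15].min(1) if n=="side" else I[c[1]-14:c[1]+15,c[0]].min(1)
        b=np.nonzero(prof>150)[0]-14; print(t,b.tolist())
    m=cv2.inRange(hsv,(20,90,60),(34,255,255)); k,_,st,ce=cv2.connectedComponentsWithStats(m)
    print([(st[i].tolist()) for i in range(1,k) if st[i,4]>150 and st[i,1]>160])
```

```text
side [361 297  13  14 105] [367.3 303.9]
side bar pred [[307, 269], [314, 171]]
0.1 [13]
0.4 [-2, -1, 0, 1, 2, 3, 4, 5, 9, 10, 11, 12, 13]
0.6 [-3, -2, -1, 0, 1, 2, 3, 4]
0.9 [-3, -2, -1, 0, 1, 2]
[[316, 203, 43, 32, 772], [310, 272, 52, 39, 1069]]
scene [270 309  14  13 123] [276.5 314.9]
scene bar pred [[252, 257], [361, 191]]
0.1 [-1, 0, 1, 2, 3]
0.4 [-3, -2, -1, 0, 1, 2, 3]
0.6 [-3, -2, -1, 0, 1, 2, 3]
0.9 [-2, -1, 0, 1, 2, 3]
[[345, 229, 42, 35, 756], [269, 279, 47, 34, 1026]]
```

Everything checks: the ball is at the fully thrown position, the guard bar matches upright, and both adapters are on their ports.

```bash
python3 -c "
from bench import env
print(env.sign_off())"
```

```text
the job is handed in; nothing more can be done
None
```

The job is handed in: the blank lies flat in the tray, both brass adapters are fully home on their own ports, the guard is up on its stop and the start lever is thrown fully over; sign-off returned no verdict.

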